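# Probe the marked spot of a specimen ring

### The arm

A 6-joint arm with a two-finger parallel gripper is mounted at the origin on a cart in front of the work surface, level with it; the furniture and walls round the work are solid. World frame = base frame: x ahead of the robot, y to its left, z up, the work surface at z = 0. Lengths are in mm, angles in rad, forces in N, time in s.
With the tool pointing down it reaches from about 350 to 875 mm from the base axis. Payload 4.2 kg.
Tool frame: the origin (TCP) lies between the finger pads; the fingertips stand 11 mm ahead of it and the grasp point (between the pads) lies 8 mm behind it; z points along the fingers, y is the direction in which the jaws open and shut (so a half turn about z gives the same grasp; the last joint's range is limited). The gripper opens to 85 mm and grips with 20 to 120 N. Pads are 22 mm wide; open, the fingers measure 114 mm over their backs; the gripper's body (76 mm by 85 mm) begins 54 mm behind the grasp point. The pads swing forward as they close: fully open they stand 13 mm farther back than shut.
Start: joints at [-1.03, 0.385, 0.008, 0, -1.194, -0.259], TCP at [173.819, -600.322, 242.312] pointing down, gripper open.
Joint ranges: [-3.14, 3.14], [-1.21, 2.06], [-1.07, 1.41], [-3.16, 2.05], [-2.99, -0.16], [-3.1, 3.1]. Speed limits (rad/s): [2.79, 2.79, 3.14, 3.14, 3.14, 3.14].

### API

Orientations are given as a unit quaternion [x, y, z, w].
In Python, from bench import * gives the robot as it stands. The module is installed in compiled form; this text tells all that it offers.
- The arm moves only by the tool drive_tool, never from a script. Its argument "increments" is a list of rows, each a list of 3 entries, a list of its own where there are three numbers: the gripper command: -1 is shut, 1 is fully open, values between are in proportion, then the shift along the tool's x, y, z scaled (see below), then the turn about the tool's z scaled (see below). In form: [[hand, [tx, ty, tz], turn], ...]. A call has 1 to 20 rows; each row shifts and turns the commanded pose from where the row before left it, along the tool's axes as they then stand; what a row does not reach is not made up. The controller multiplies each number of a shift by 0.3 m and each number of a turn by 2 rad. A row lasts 1/8 s, in which the tool goes at most 62.5 mm and 10.7 degrees, less where a joint would pass 70% of its speed; a pose out of reach is approached as far as the arm can. A call with a number of a shift or a turn outside -1 to 1 is refused whole. A call with a gripper value outside its range is refused whole. The fingers move at their own pace and stop on an object; the grip force is fixed at half the most. Time passes only in rows, so rows that do not move let the fingers close. It gives the time, the measured TCP pose, the force and the opening at its end, in the units of the state.
- read_state(): the state, without advancing time (a new reading comes with each control period).
- get_image(name): name is "side" or "top" or "wrist"; returns the picture (480x640x3 uint8, red, green, blue); there is no depth.
- calibration(name): a dict with "fovy" (degrees; the focal length in pixels is half the picture's height over the tangent of half this angle, whatever the lens; pixels are square), "cx", "cy" (the principal point, pixels), "k1" (the pictures are not rectified: a ray, as slopes to the right and down, at radius r is drawn at 1 + k1 r^2 times it, then the intrinsics apply), "R" (3x3) and "t" (3): a world point X has camera coordinates R X + t. Camera axes: x right, y down, z forward; pixel columns grow to the right and rows downward; lengths in mm; the calibration is good to about 2 mm. A picture is of the moment at which its call begins: read the wrist's pose just before it. calibration takes no time and is no camera call; for the wrist camera it gives the pose at the moment of the call.
- job_done(): hands the job in, once; it reports no verdict.
The state is a dict: "clock": time; "joints": joint angles; "joint_vel": joint speeds; "joint_efforts": joint torques, N m; "position": TCP position; "ee_rot": TCP orientation; "contact_force": force on the tool from outside, world axes, zero at the start; "wrist_torque": the same for the moment, N m; "gripper_width": finger opening in mm.
Only numpy, scipy, OpenCV 4.12 (cv2) and the standard library are available. Lean on these libraries where they do the work, as an engineer would, in place of code of your own. Each camera call takes 0.05 s, during which the arm holds its last target.

### The job

Thread the loose steel specimen ring, marked side up, over the post of the tilted test stand so that it lies flat on its seat, and let go of it. Then take the probe out of its holder and finish while still holding it: foot on the middle of the engraved circle on the ring, probe square to the ring's tilted face, pressed lightly so that the sprung foot is about half pushed in and never driven to its stop. Leave the cassette and the vial where they stand.

Things in the scene. Friction and masses are not known exactly. Their poses are not given: they have to be found in the camera images.
- ring: loose steel specimen ring lying flat on the bench, outside 60 mm, hole 20 mm, 12 mm thick, about 0.12 kg; origin at the centre of its underside, z up through the hole; its marked side is up at the start
- spot (a point): the test spot: middle of the small black engraved circle (13 mm) on the ring's upper face, 20 mm from the ring's axis along the ring's x, 12 mm above its underside
- seat: tilted table of the fixed test stand: 90 mm square plate; round boss on it, 44 mm wide, 8 mm high, where the ring lies; in its middle a steel post 16 mm thick, 18 mm high, tapered tip. Origin: foot of the post on the boss's top, 62 mm above the bench; z runs up the post, which leans 20 degrees from vertical towards the stand's front (robot side, -x of the stand); y is level
- holder: fixed grey block 56 x 56 mm, 70 mm high, on a dark foot plate, with a vertical through hole of 26 mm in which the probe hangs; origin at the centre of its underside
- probe: upright hand probe, about 0.12 kg: white grip 22 mm square, 5 to 49 mm above the origin (black cap to 53), take it from above by the flats; black flange 34 mm square, 0 to 5 mm, resting on the holder; steel barrel 20 mm thick, to 45 mm below; sprung foot 8 mm thick, ending 63 mm below when out. Origin: centre of the flange's underside; z up the probe; x, y square to the flats
- probe_tip (a point): centre of the end of the probe's sprung foot
- foot (a joint): how far the probe's sprung foot is pushed in, 0 (out) to 0.012 m (stop); it starts to yield at about 1 N and needs 350 N/m more: about 3.2 N at 6 mm, 5.3 N at the stop
- cassette: bystander: small grey and blue cuvette cassette, 47 x 53 x 35 mm, origin under its centre; leave it alone
- vial: bystander: small screw-cap vial, 23 mm thick, 50 mm high, origin under its centre; leave it alone
Things that resemble listed ones, but are neither listed nor needed, are in the scene too. Leave any yellow look-alike of the probe alone. What is shaped like the ring but blue is not meant.

How it is judged:
By the outcome, as a careful person would: the job done as asked, in the order asked, and still so for the second after the job is handed in, while the arm keeps its last pose, push and grip.
It also fails if it takes over 54 s, if anything falls off the work surface, if the arm or the gripper's body presses on something with over 40 N, if the wrist force passes 120 N, or if a joint passes its speed limit or range.

## Working session

There is one attempt and no reset: what is moved stays moved. The work goes in short steps, Python scripts to look and compute and a tool call to move; the robot and the scene stay as the last step left them, time stands still between calls to the robot, and variables do not carry over. Pictures are saved under pics/ and viewed, and the job is handed in when it is done.

Besides the shell and the picture viewer there is one more tool, called as name([rows], argument=value, ...), one row to a line, values as JSON. drive_tool: Moves the arm, as the interface text tells. Shifts and turns lie within -1 to 1; 1 stands for 0.3 m of shift or 2 rad of turn. Its arguments: {"type":"object","properties":{"increments":{"type":"array"}},"required":["increments"]}

```bash
mkdir -p pics
python3 - <<'E'
from bench import *
import cv2
print(read_state())
for n in ["side","top","wrist"]:
    c=calibration(n); print(n,c)
    cv2.imwrite(f"pics/{n}0.png",get_image(n)[:,:,::-1])
E
```

```text
{'clock': 0.0, 'joints': array([-1.03039462e+00,  3.85547569e-01,  6.62196128e-03, -5.28817920e-04,
       -1.19400430e+00, -2.58598404e-01]), 'joint_vel': array([-1.56915118e-04,  1.57769195e-03,  2.58568974e-05, -9.39871239e-04,
        1.24911991e-03, -1.41656394e-03]), 'joint_efforts': array([-2.46956319e-03, -3.92290199e+01,  1.88402009e+01,  4.18615401e+00,
       -4.54726804e-03, -3.53360520e-06]), 'position': array([ 173.67143141, -599.79458474,  241.22105119]), 'ee_rot': array([-1.40339220e-01,  9.90102876e-01,  1.07837745e-03, -1.88532541e-04]), 'contact_force': array([ 0.05277976, -0.12099781,  0.31356637]), 'wrist_torque': array([ 0.00977011, -0.01242383, -0.00086584]), 'gripper_width': 85.23917947228936}
side {'fovy': 47.11809571230654, 'cx': 319.7661305686413, 'cy': 244.56080613998796, 'k1': -0.04312245138456972, 'R': array([[-0.86017501, -0.50938499, -0.02501765],
       [-0.15613552,  0.30972334, -0.93791959],
       [ 0.48551071, -0.80286885, -0.34594937]]), 't': array([430.37722905, 157.71820639, 953.51033821])}
top {'fovy': 56.78626096785774, 'cx': 322.8124111002857, 'cy': 243.845568567252, 'k1': -0.06937080335855385, 'R': array([[-2.59436567e-02, -9.99647839e-01, -5.57893562e-03],
       [-9.76965217e-01,  2.65366916e-02, -2.11742221e-01],
       [ 2.11815700e-01, -4.29414306e-05, -9.77309627e-01]]), 't': array([ 53.32903543, 503.34770492, 921.11334253])}
wrist {'fovy': 70.34876202398935, 'cx': 321.7432556848767, 'cy': 237.7407379922679, 'k1': 0.01166859556720951, 'R': array([[-0.27776221,  0.960647  ,  0.00234372],
       [ 0.91985905,  0.26526378,  0.28895407],
       [ 0.27696115,  0.08241641, -0.95734009]]), 't': array([623.69996991, -37.72798059, 379.12429254])}
```

View pics/side0.png

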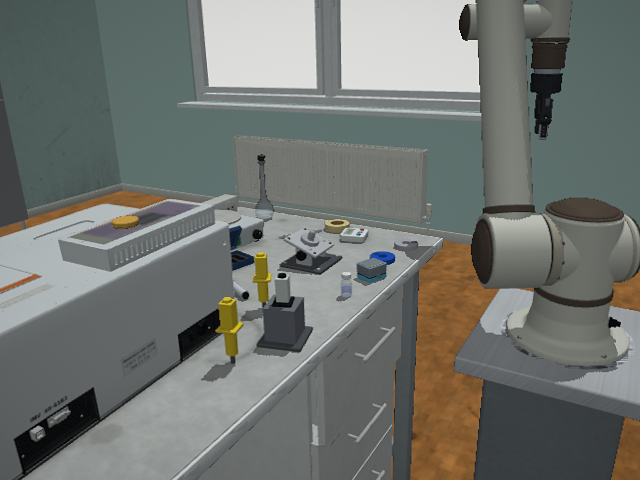

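View pics/top0.png

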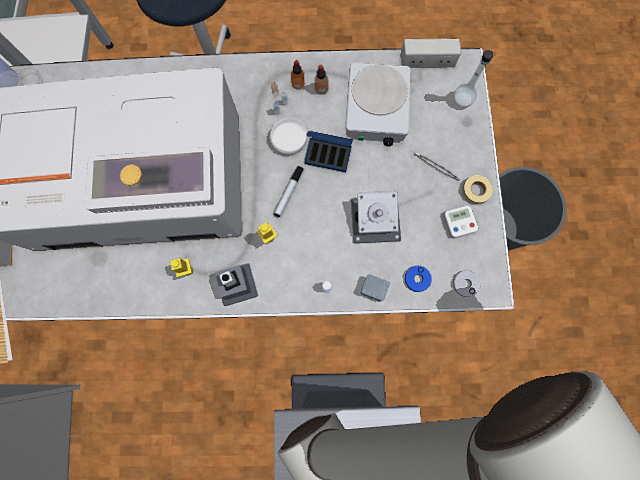

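View pics/wrist0.png

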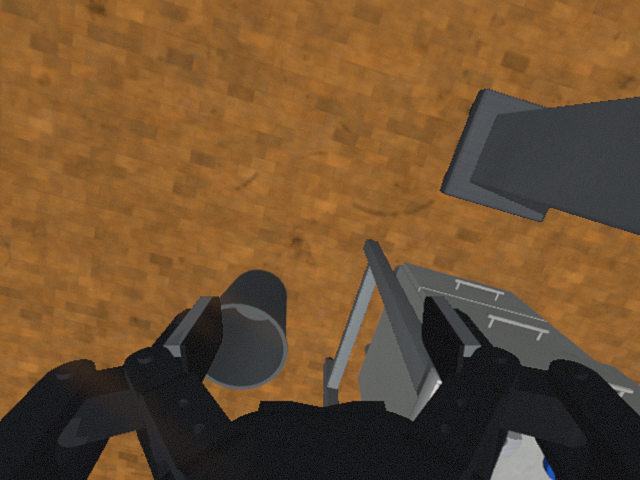

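The ring is at about (467,283) in the top view, the stand at (378,213), the holder at (230,282), and the cassette, blue ring and vial along the front edge. I'll build helpers and zoom in.

```bash
cat > h.py <<'E'
from bench import *
import numpy as np, cv2
from scipy.spatial.transform import Rotation as Rn
from scipy.optimize import least_squares
def K(c):
    f=240/np.tan(np.radians(c['fovy']/2)); return f,c['cx'],c['cy']
def proj(c,X):
    X=np.atleast_2d(X); p=X@np.array(c['R']).T+c['t']; s=p[:,:2]/p[:,2:]; r2=(s**2).sum(1,keepdims=True)
    s=s*(1+c['k1']*r2); f,cx,cy=K(c); return s*f+[cx,cy]
def ray(c,uv):
    f,cx,cy=K(c); d=(np.array(uv,float)-[cx,cy])/f; s=d.copy()
    for _ in range(20): s=d/(1+c['k1']*(s@s))
    R=np.array(c['R']); v=R.T@np.array([s[0],s[1],1]); return -R.T@np.array(c['t']), v/np.linalg.norm(v)
def onz(c,uv,z):
    o,v=ray(c,uv); return o+v*(z-o[2])/v[2]
def crop(img,u,v,w,h,s,name):
    x0=int(max(0,u-w//2)); y0=int(max(0,v-h//2)); c=img[y0:y0+h,x0:x0+w]
    c=cv2.resize(c,None,fx=s,fy=s,interpolation=cv2.INTER_CUBIC); cv2.imwrite(name,c); print(name,'origin',x0,y0,'scale',s)
E
python3 - <<'E'
from h import *
t=cv2.imread('pics/top0.png'); s=cv2.imread('pics/side0.png')
crop(t,420,240,200,150,4,'pics/topA.png'); crop(t,230,270,160,120,5,'pics/topB.png')
crop(s,310,280,200,150,4,'pics/sideA.png')
c=calibration('top')
for n,uv,z in [('ring',(467,283),12),('seatposttip',(377,212),75),('holder',(233,283),0),('blue',(418,279),12),('cass',(375,288),30),('vial',(326,286),50)]: print(n,onz(c,uv,z).round(1))
E
```

```text
pics/topA.png origin 320 165 scale 4
pics/topB.png origin 150 210 scale 5
pics/sideA.png origin 210 205 scale 4
ring [ 414.2 -284.    12. ]
seatposttip [568.  -80.2  75. ]
holder [430.3 247.7   0. ]
blue [ 426.6 -173.    12. ]
cass [407.  -72.6  30. ]
vial [412.   35.5  50. ]
```

View pics/topA.png

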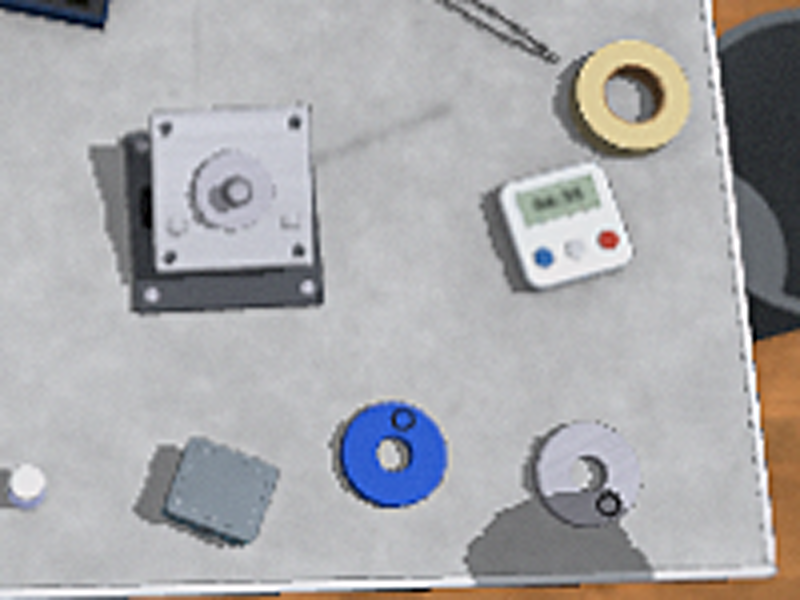

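View pics/topB.png

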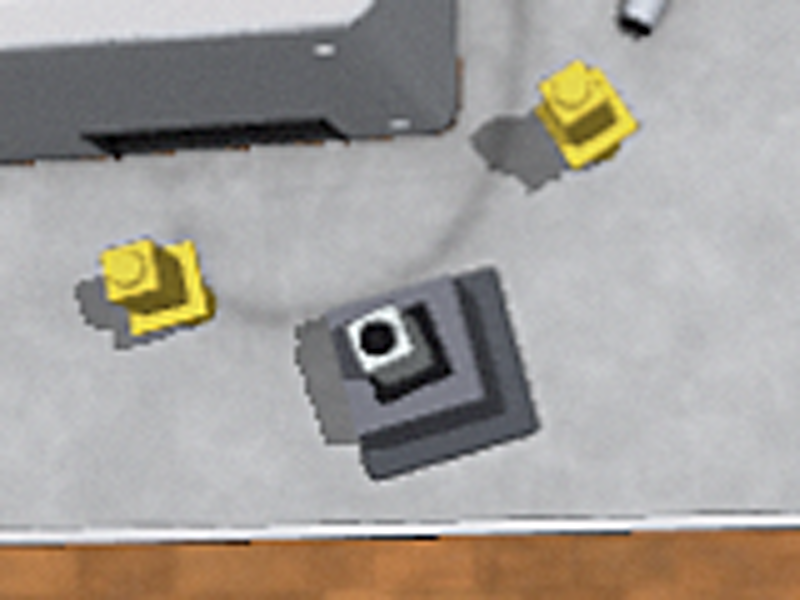

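View pics/sideA.png

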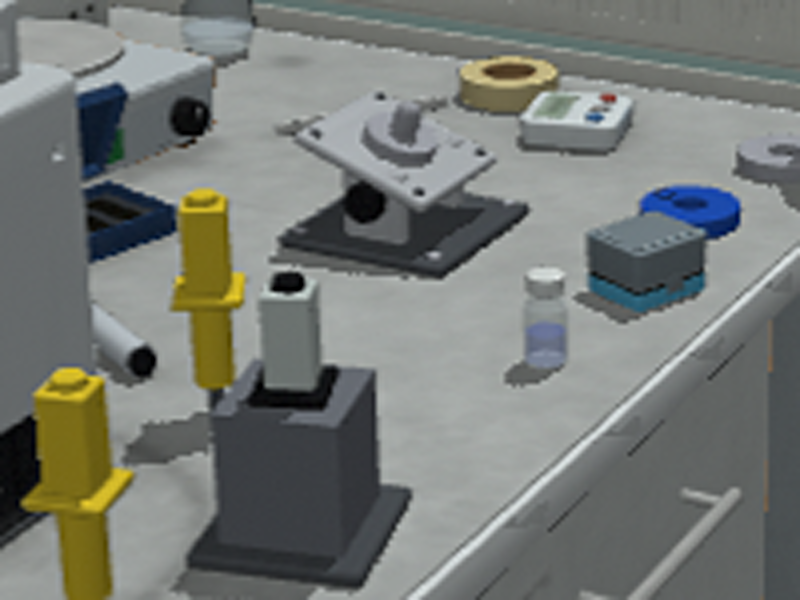

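The ring's engraved circle shows at zoom (608,503), towards the front-right. The stand plate's corners are clear in both views, as is the probe in the holder. I'll fit the stand, ring and probe next.

Run:
```python
from h import *
ct=calibration('top'); cs=calibration('side')
zt=lambda p,o,s:(np.array(p,float)+.5)/s-.5+np.array(o)
T=lambda p:zt(p,(320,165),4); B=lambda p:zt(p,(150,210),5); S=lambda p:zt(p,(210,205),4)
# stand
def Rst(y): return Rn.from_euler('z',y).as_matrix()@Rn.from_euler('y',-20,degrees=True).as_matrix()
corn=np.array([[45,45,-8],[45,-45,-8],[-45,-45,-8],[-45,45,-8]],float)
tip=np.array([[0,0,18.]])
tp=[T(p) for p in [(150,112),(311,104),(317,264),(155,272)]]+[T((237,189))]
# side: camera sees from +y.. ; corners
sp=[S(p) for p in [(296,138),(380,93),(497,156),(418,207)]]+[S((406,103))]
def model(q):
    R=Rst(q[2]); X=np.vstack([corn,tip])@R.T+[q[0],q[1],62]; return X
def res(q,order):
    X=model(q); a=proj(ct,X)-tp; b=proj(cs,X)-np.array(sp); return np.r_[a.ravel(),b.ravel()]
r=least_squares(res,[565,-80,0],args=(0,)); print(r.x, np.degrees(r.x[2])); print(r.fun.reshape(-1,2).round(2))
# ring
for n,p in [('ring',(588,473)),('hole',(590,473)),('spot',(608,503))]: print(n,onz(ct,T(p),12).round(1))
print('side ring', onz(cs,S((790,155)),12))
# probe cap top, holder z=70; cap top z=70+53
print('probe top',onz(ct,B((378,338)),123).round(1))
for p in [(326,316),(460,277),(493,402),(362,438)]: print('holder top corner',onz(ct,B(p),70).round(1))
for p in [(347,326),(399,306),(413,354),(363,376)]: print('grip top corner',onz(ct,B(p),119).round(1))
print('side cap',proj(cs,onz(ct,B((378,338)),123)),S((288,278)))
```

```text
[ 5.73117946e+02 -8.37618440e+01  1.24623164e-02] 0.7140381298353897
[[-0.46 -0.98]
 [-0.31 -0.45]
 [-1.12 -0.21]
 [-0.57 -0.68]
 [ 0.04  0.02]
 [-0.17 -1.59]
 [-0.66 -1.54]
 [ 1.01 -0.07]
 [ 1.58 -0.33]
 [ 1.45  0.83]]
ring [ 414.5 -283.2   12. ]
hole [ 414.4 -284.3   12. ]
spot [ 397.1 -293.1   12. ]
side ring [ 410.19065327 -275.64014927   12.        ]
probe top [426.2 238.3 123. ]
holder top corner [444.  272.9  70. ]
holder top corner [459.4 215.3  70. ]
holder top corner [405.4 200.6  70. ]
holder top corner [391.4 256.3  70. ]
grip top corner [432. 252. 119.]
grip top corner [439.7 230.9 119. ]
grip top corner [420.  224.9 119. ]
grip top corner [411.5 245.1 119. ]
side cap [[283.68960009 274.0280351 ]] [281.625 274.125]
```

```bash
cat >> h.py <<'E'
def wrap(a): return (a+np.pi)%(2*np.pi)-np.pi
def tool():
    s=read_state(); R=Rn.from_quat(s['ee_rot']).as_matrix(); return np.array(s['position']),R,s
def plan(target,yawdeg=None):
    """single-total: tool-frame shift (units) and turn needed"""
    p,R,s=tool(); d=np.array(target)-p; yaw=np.arctan2(R[1,0],R[0,0])
    tl=R.T@d/300; n=int(np.ceil(np.linalg.norm(d)/60)); 
    tr=0 if yawdeg is None else -wrap(np.radians(yawdeg)-yaw)/2
    print('pos',p.round(1),'yaw',np.degrees(yaw).round(2),'zaxis',R[:,2].round(4),'F',s['contact_force'].round(1),'w',round(s['gripper_width'],1),'clk',round(s['clock'],2))
    print('total shift',tl.round(4),'turn',round(tr,4),'rows>=',n); return tl,tr
E
python3 - <<'E'
from h import *
plan([414,-284,160],-179.3)
c=calibration('wrist'); print('cam',-np.array(c['R']).T@c['t'])
p,R,s=tool(); print('cam in tool', R.T@(-np.array(c['R']).T@c['t']-p), R.T@np.array(c['R']).T)
E
```

```text
pos [ 173.7 -599.9  241.5] yaw -163.86 zaxis [-6.0e-04  1.6e-03 -1.0e+00] F [ 0.1 -0.1  0.2] w 85.5 clk 0.15
total shift [-1.0621  0.7885  0.2728] turn 0.1348 rows>= 7
cam [ 102.95265557 -620.43760076  372.5368549 ]
cam in tool [  73.69845041    0.19794243 -131.0589077 ] [[-2.20322498e-04 -9.57310089e-01 -2.89062875e-01]
 [ 9.99999915e-01 -3.11358027e-04  2.68950833e-04]
 [-3.47471392e-04 -2.89062791e-01  9.57310076e-01]]
```

drive_tool([
  [1,[-0.133,0.0986,0.034],0],
  [1,[-0.133,0.0986,0.034],0],
  [1,[-0.133,0.0986,0.034],0],
  [1,[-0.133,0.0986,0.034],0],
  [1,[-0.133,0.0986,0.034],0],
  [1,[-0.133,0.0986,0.034],0],
  [1,[-0.133,0.0986,0.034],0],
  [1,[-0.133,0.0986,0.034],0],
  [1,[0,0,0],0.067],
  [1,[0,0,0],0.068],
  [1,[0,0,0],0],
])

```text
clock: 1.52
position: [414.6, -284.0, 160.5]
ee_rot: [-0.007, 1.0, 0.0, -0.0]
contact_force: [-0.2, -0.1, -0.0]
gripper_width: 85.8
```

Run:
```python
from h import *
plan([414,-284,160],-179.3)
c=calibration('wrist'); im=get_image('wrist'); cv2.imwrite('pics/w1.png',im[:,:,::-1])
print(proj(c,[[414,-284,12],[397,-293,12]]))
np.save('c1.npy',c,allow_pickle=True)
```

```text
pos [ 414.6 -284.   160.5] yaw -179.21 zaxis [-5.e-04  2.e-04 -1.e+00] F [-0.2 -0.1 -0. ] w 85.8 clk 1.52
total shift [0.0019 0.     0.0017] turn 0.0008 rows>= 1
[[321.38654379 225.13911982]
 [310.85816862 205.25051747]]
```

View pics/w1.png

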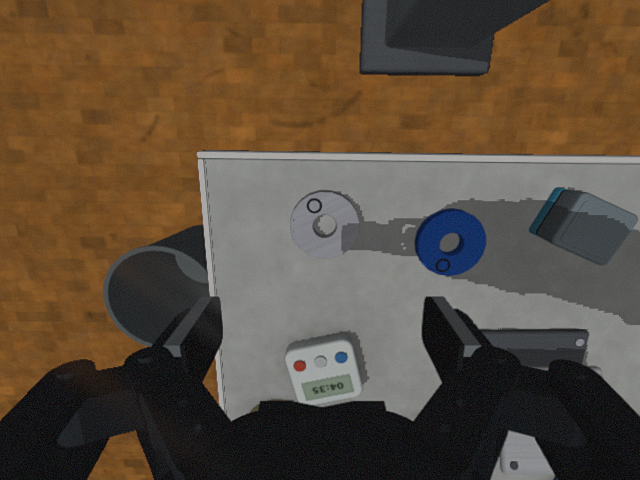

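In the wrist view the ring is at (324,223), its circle at (314,205), and the blue one at (451,242).

Run:
```python
from h import *
c=calibration('wrist'); im=cv2.imread('pics/w1.png')
crop(im,325,225,100,80,8,'pics/w1c.png')
for p in [(324.5,223.5),(314,205)]: print(onz(c,p,12))
```

```text
pics/w1c.png origin 275 185 scale 8
[ 412.50574485 -281.55342457   12.        ]
[ 396.72703963 -290.5625751    12.        ]
```

View pics/w1c.png

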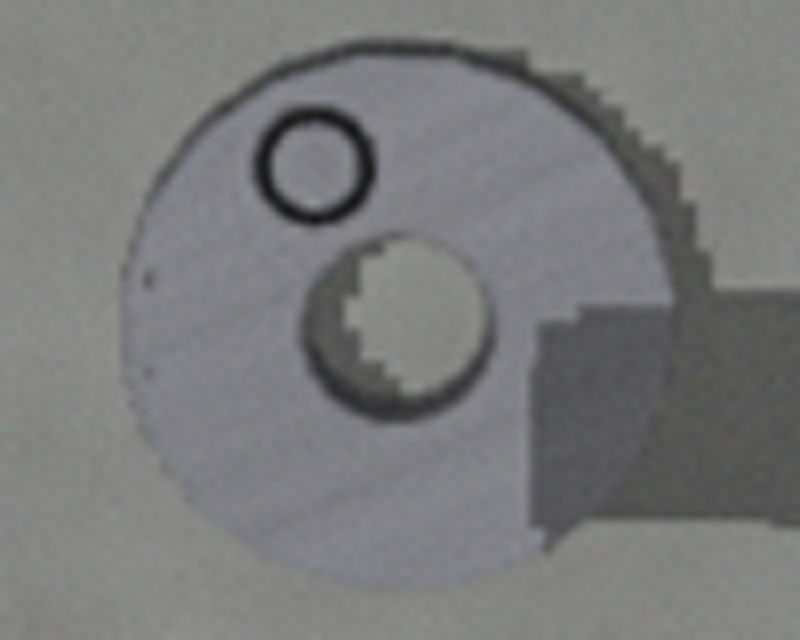

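Run:
```python
from h import *
plan([412,-282.5,9],-179.3)
```

```text
pos [ 414.5 -284.1  160.6] yaw -179.19 zaxis [-3.e-04  2.e-04 -1.e+00] F [ 0.2 -0.4 -1. ] w 85.6 clk 1.57
total shift [0.0082 0.0055 0.5052] turn 0.001 rows>= 3
```

drive_tool([
  [1,[0.008,0.0055,0.13],0],
  [1,[0,0,0.15],0],
  [1,[0,0,0.15],0],
  [1,[0,0,0.075],0],
  [1,[0,0,0],0],
  [-1,[0,0,0],0],
  [-1,[0,0,0],0],
  [-1,[0,0,0],0],
  [-1,[0,0,0],0],
])

```text
clock: 2.7
position: [413.2, -283.1, 11.5]
ee_rot: [-0.007, 1.0, -0.001, 0.002]
contact_force: [-1.7, -0.1, 5.6]
gripper_width: 57.0
```

Run:
```python
from h import *
plan([412,-282.5,9],-179.3)
im=get_image('wrist'); cv2.imwrite('pics/w2.png',im[:,:,::-1])
```

```text
pos [ 413.2 -283.1   11.5] yaw -179.24 zaxis [ 0.0033 -0.0014 -1.    ] F [-1.7 -0.1  5.6] w 57.0 clk 2.7
total shift [0.0041 0.002  0.0082] turn 0.0005 rows>= 1
```

View pics/w2.png

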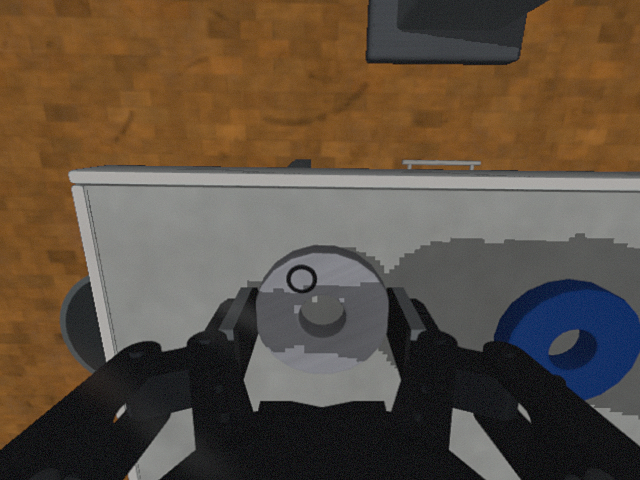

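Run:
```python
from h import *
c=calibration('wrist'); p,R,s=tool()
print(onz(c,(322,315),12),onz(c,(301,279),12),p)
im=cv2.imread('pics/w2.png'); crop(im,322,320,200,150,4,'pics/w2c.png')
```

```text
[ 413.50990416 -282.77180776   12.        ] [ 396.85109303 -291.71133645   12.        ] [ 413.19141807 -283.07687701   11.42518959]
pics/w2c.png origin 222 245 scale 4
```

View pics/w2c.png

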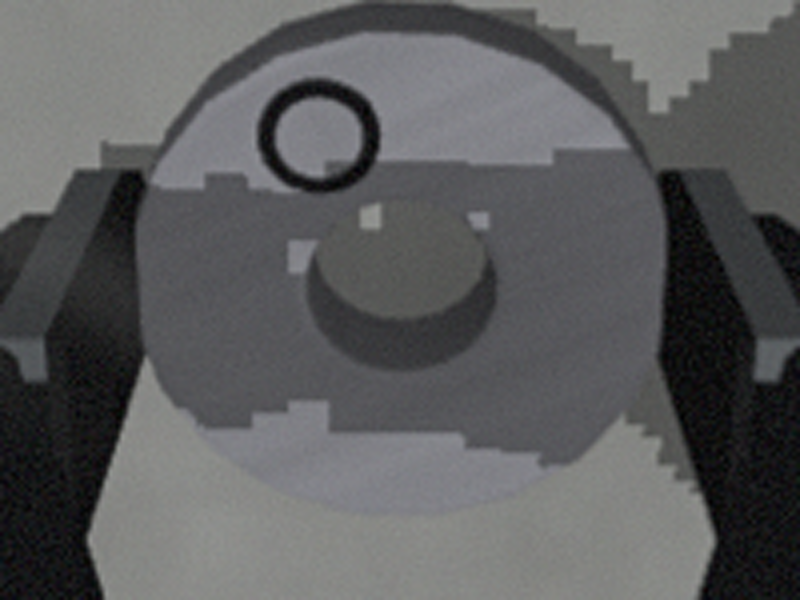

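drive_tool([
  [-1,[0,0,-0.1],0],
  [-1,[0,0,-0.19],0],
  [-1,[0,0,-0.19],0],
  [-1,[0,0,-0.17],0],
  [-1,[-0.155,0.07,0],0],
  [-1,[-0.155,0.07,0],0],
  [-1,[-0.155,0.07,0],0],
  [-1,[-0.155,0.07,0],0],
  [-1,[0,0,0],0],
  [-1,[0,0,0],0],
])

```text
clock: 4.0
position: [596.5, -196.3, 204.4]
ee_rot: [-0.006, 1.0, 0.0, -0.0]
contact_force: [0.4, -0.4, -1.5]
gripper_width: 56.4
```

Run:
```python
from h import *
plan([567,-83,110],-179.3)
c=calibration('wrist');im=get_image('wrist'); cv2.imwrite('pics/w3.png',im[:,:,::-1])
print(proj(c,[[567,-84,79],[573,-84,62]]))
```

```text
pos [ 596.5 -196.3  204.4] yaw -179.31 zaxis [-4.e-04  4.e-04 -1.e+00] F [ 0.4 -0.4 -1.5] w 56.4 clk 4.0
total shift [0.0937 0.3786 0.315 ] turn -0.0 rows>= 3
[[469.8016379  197.50690178]
 [460.02130019 201.16799067]]
```

View pics/w3.png

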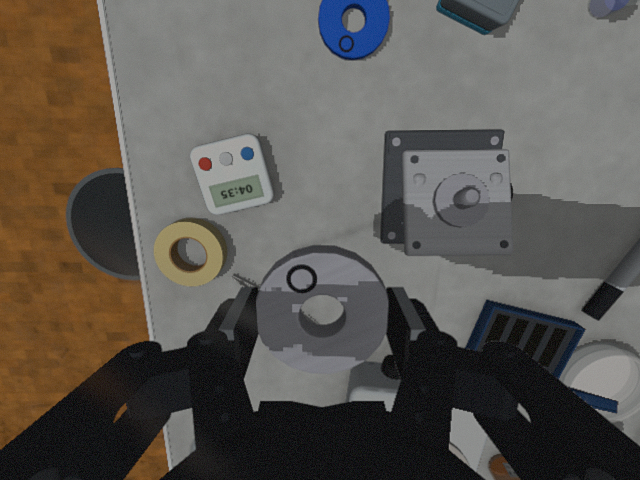

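The ring is held without slipping (weight shows in F). The post tip is at about (470,196), within a pixel or two of the prediction, and the plate corners are visible. I'll refit with this view.

Run:
```python
from h import *
im=cv2.imread('pics/w3.png'); crop(im,450,200,160,140,5,'pics/w3c.png')
```

```text
pics/w3c.png origin 370 130 scale 5
```

View pics/w3c.png

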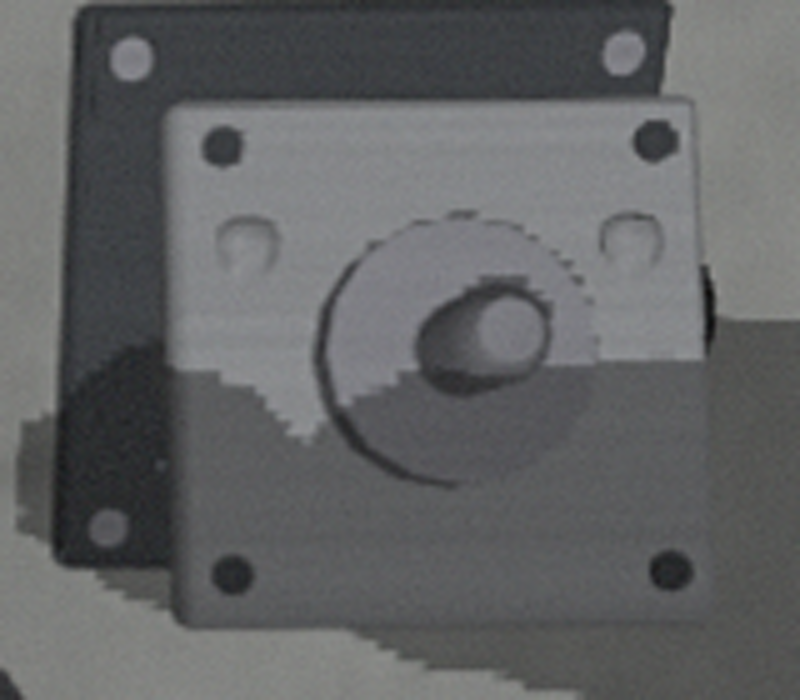

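Run:
```python
from h import *
c=calibration('wrist')
Z=lambda p:(np.array(p,float)+.5)/5-.5+np.array([370,130])
pts=np.array([[-45,-45,-8],[-45,45,-8],[45,-45,-8],[45,45,-8],[0,0,18.]])
obs=np.array([Z(p) for p in [(164,100),(697,99),(176,628),(712,624),(513,330)]])
def Rst(y): return Rn.from_euler('z',y).as_matrix()@Rn.from_euler('y',-20,degrees=True).as_matrix()
def res(q,z=None): return (proj(c,pts@Rst(q[2]).T+[q[0],q[1],62 if z is None else q[3]])-obs).ravel()
r=least_squares(res,[573,-84,0]); print(r.x,np.degrees(r.x[2])); print(r.fun.reshape(-1,2).round(2))
r2=least_squares(lambda q:res(q,1),[573,-84,0,62]); print(r2.x)
q=r.x; print('tip',Rst(q[2])@[0,0,18]+[q[0],q[1],62])
np.save('stand.npy',q)
plan([567,-83,110],-179.3)
```

```text
[ 5.71901221e+02 -8.35045584e+01  1.30990153e-02] 0.7505182904970648
[[ 0.06 -0.86]
 [ 0.83 -1.11]
 [-0.75  0.52]
 [ 1.28  1.16]
 [-1.3   0.49]]
[ 5.72592140e+02 -8.18520644e+01  1.40218714e-02  5.80031448e+01]
tip [565.74538698 -83.5851984   78.91446717]
pos [ 596.2 -196.6  204.6] yaw -179.34 zaxis [-1.e-04  2.e-04 -1.e+00] F [-0.8 -0.9 -1.3] w 56.6 clk 4.05
total shift [0.0931 0.3798 0.3156] turn -0.0004 rows>= 3
```

drive_tool([
  [-1,[0.031,0.127,0.105],0],
  [-1,[0.031,0.127,0.105],0],
  [-1,[0.032,0.124,0.105],0],
  [-1,[0,0,0],0],
  [-1,[0,0,0],0],
])

```text
clock: 4.68
position: [568.1, -84.1, 111.0]
ee_rot: [-0.006, 1.0, -0.0, 0.001]
contact_force: [1.1, -0.5, -1.0]
gripper_width: 56.4
```

Run:
```python
from h import *
plan([567,-83.4,83],-179.25)
im=get_image('side'); cv2.imwrite('pics/s4.png',im[:,:,::-1]); crop(im[:,:,::-1],310,235,160,120,5,'pics/s4c.png')
c=calibration('wrist');im=get_image('wrist'); cv2.imwrite('pics/w4.png',im[:,:,::-1]); crop(im[:,:,::-1],322,310,160,120,5,'pics/w4c.png')
print(proj(c,[[566,-83.2,79]]))
```

```text
pos [568.1 -84.1 111. ] yaw -179.32 zaxis [ 2.2e-03 -3.0e-04 -1.0e+00] F [ 1.1 -0.5 -1. ] w 56.4 clk 4.67
total shift [0.0038 0.0024 0.0935] turn -0.0007 rows>= 1
pics/s4c.png origin 230 175 scale 5
pics/w4c.png origin 242 250 scale 5
[[323.56740412 278.07199413]]
```

View pics/s4c.png

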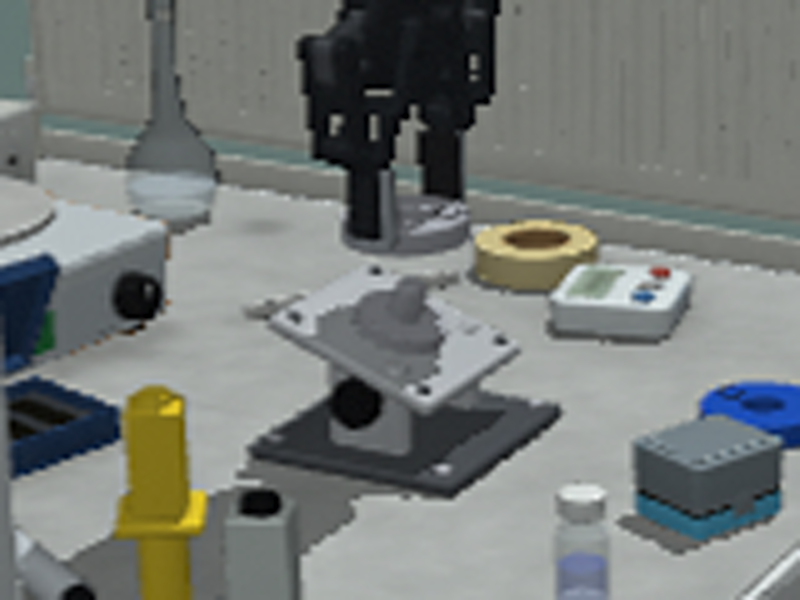

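View pics/w4c.png

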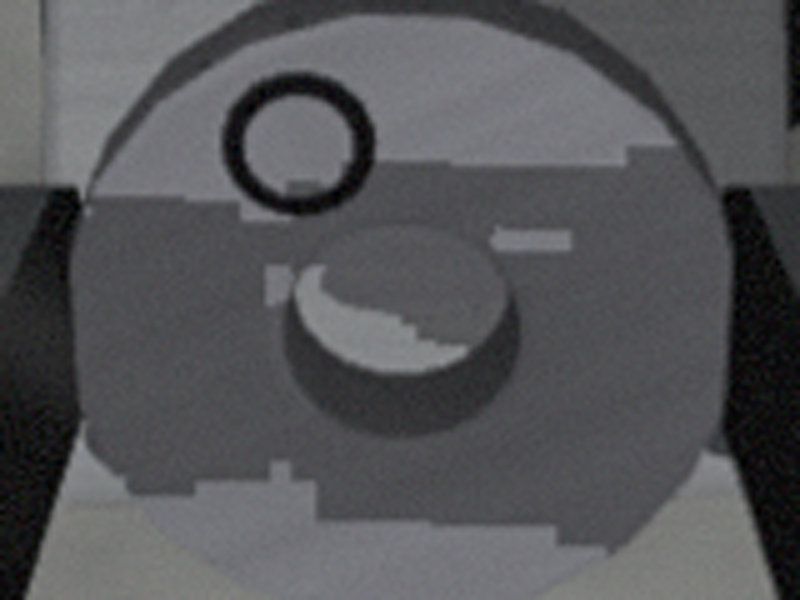

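drive_tool([
  [-1,[0.004,0.0024,0.04],0],
  [-1,[0,0,0.015],0],
  [-1,[0,0,0],0],
  [-1,[0,0,0],0],
])

```text
clock: 5.28
position: [566.6, -82.8, 93.2]
ee_rot: [-0.006, 1.0, -0.0, 0.0]
contact_force: [0.1, -1.0, -2.3]
gripper_width: 56.7
```

Run:
```python
from h import *
plan([567,-83.4,83],-179.25)
c=calibration('wrist');im=get_image('wrist');  crop(im[:,:,::-1],322,310,160,120,5,'pics/w5c.png')
print(proj(c,[[566,-83.2,79]]))
```

```text
pos [566.6 -82.8  93.2] yaw -179.32 zaxis [ 1.e-04 -1.e-04 -1.e+00] F [ 0.1 -1.  -2.3] w 56.7 clk 5.28
total shift [-0.0012 -0.0021  0.034 ] turn -0.0006 rows>= 1
pics/w5c.png origin 242 250 scale 5
[[320.40128959 297.23287819]]
```

View pics/w5c.png

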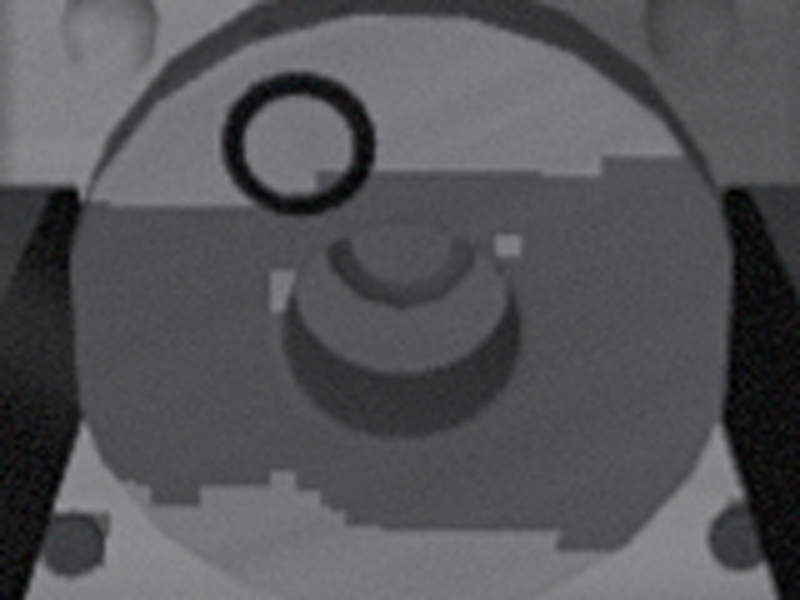

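drive_tool([
  [-1,[0,0,0.012],0],
  [-1,[0,0,0.01],0],
  [-1,[0,0,0.008],0],
  [-1,[0,0,0],0],
  [-1,[0,0,0],0],
])

```text
clock: 5.95
position: [566.5, -82.7, 84.2]
ee_rot: [-0.006, 1.0, -0.0, 0.0]
contact_force: [-0.8, -1.3, -1.7]
gripper_width: 56.9
```

Run:
```python
from h import *
plan([567,-83.4,83],-179.25)
c=calibration('wrist');im=get_image('wrist');  crop(im[:,:,::-1],322,310,160,120,5,'pics/w6c.png')
im=get_image('side'); crop(im[:,:,::-1],310,235,120,90,6,'pics/s6c.png')
```

```text
pos [566.5 -82.7  84.2] yaw -179.32 zaxis [ 1.e-04 -0.e+00 -1.e+00] F [-0.8 -1.3 -1.7] w 56.9 clk 5.95
total shift [-0.0015 -0.0024  0.0042] turn -0.0006 rows>= 1
pics/w6c.png origin 242 250 scale 5
pics/s6c.png origin 250 190 scale 6
```

View pics/w6c.png

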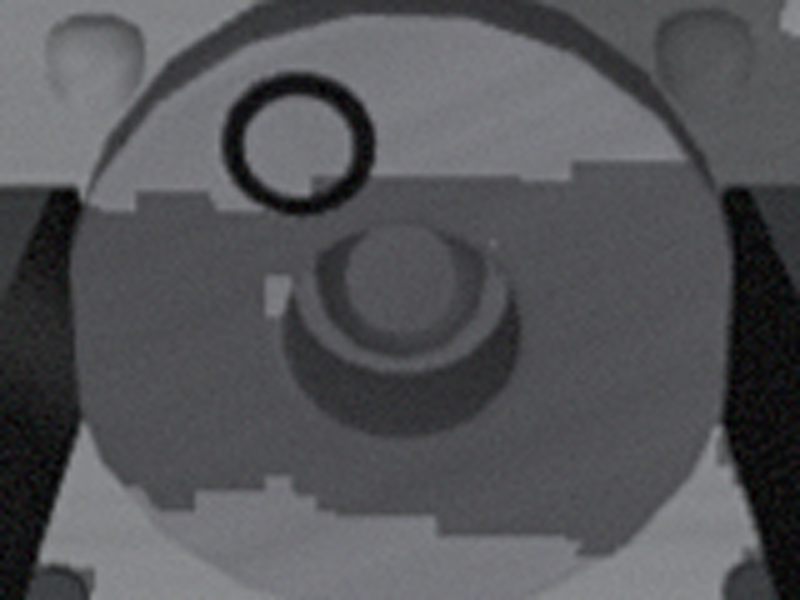

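View pics/s6c.png

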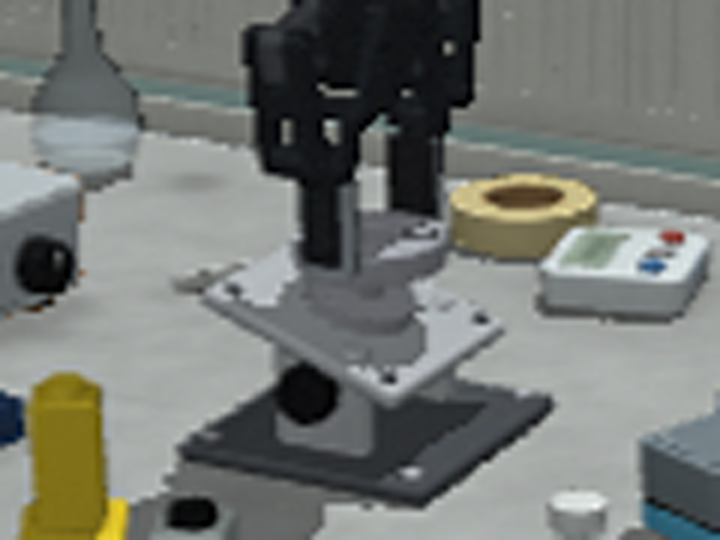

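drive_tool([
  [-1,[-0.002,0,0.007],0],
  [-1,[0,0,0],0],
  [0.2,[0,0,0],0],
  [0.6,[0,0,0],0],
  [0.8,[0,0,0],0],
  [0.8,[0,0,0],0],
])

```text
clock: 6.8
position: [567.3, -82.7, 82.4]
ee_rot: [-0.006, 1.0, 0.0, 0.0]
contact_force: [0.3, -0.0, -0.5]
gripper_width: 76.7
```

Run:
```python
from h import *
plan([567,-83.4,83],-179.25)
c=calibration('wrist');im=get_image('wrist');  crop(im[:,:,::-1],322,310,160,120,5,'pics/w7c.png')
im=get_image('side'); crop(im[:,:,::-1],310,235,120,90,6,'pics/s7c.png')
```

```text
pos [567.3 -82.7  82.4] yaw -179.32 zaxis [ 6.e-04  0.e+00 -1.e+00] F [ 0.3 -0.  -0.5] w 76.7 clk 6.8
total shift [ 0.001  -0.0024 -0.0021] turn -0.0006 rows>= 1
pics/w7c.png origin 242 250 scale 5
pics/s7c.png origin 250 190 scale 6
```

View pics/w7c.png

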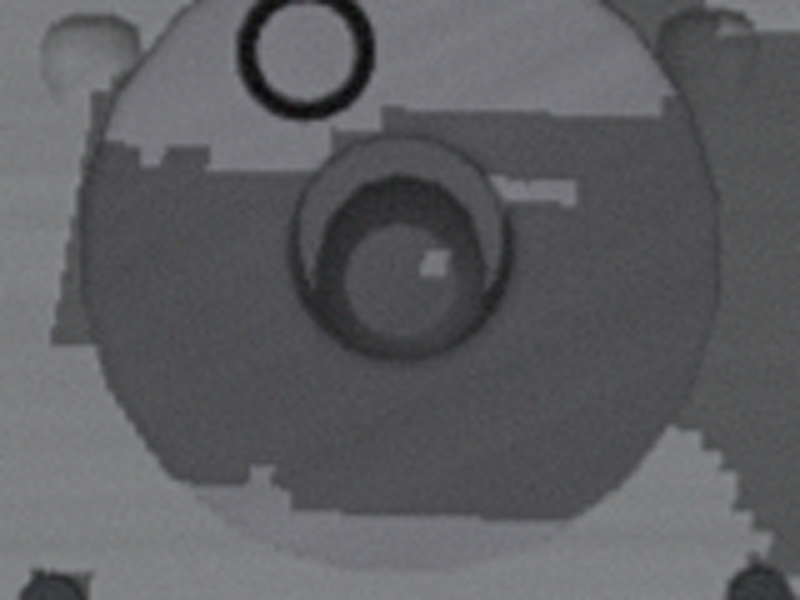

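View pics/s7c.png

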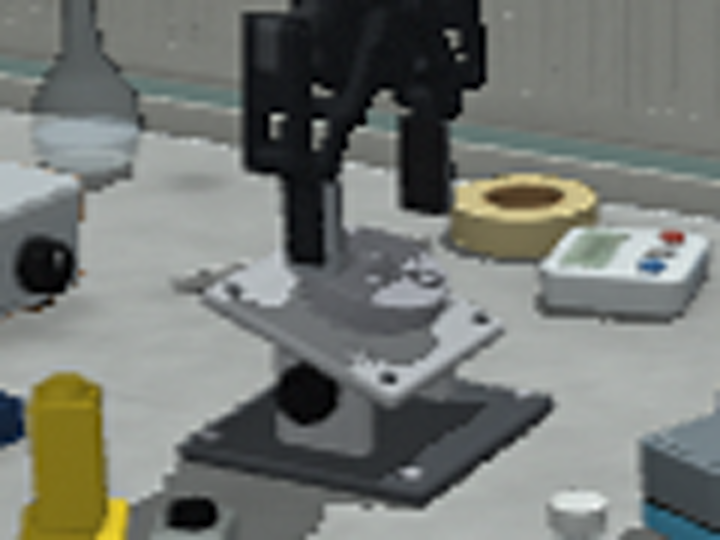

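The ring dropped over the post and lies flat on the boss, slid downhill against the post. Next: raise, and look straight down.

drive_tool([
  [0.8,[0,0,-0.05],0],
  [1,[0,0,-0.19],0],
  [1,[0,0,-0.19],0],
  [1,[0,0,0],0],
  [1,[0,0,0],0],
])

```text
clock: 7.52
position: [566.8, -82.6, 211.9]
ee_rot: [-0.006, 1.0, 0.0, 0.001]
contact_force: [0.2, 0.1, -1.0]
gripper_width: 85.6
```

Run:
```python
from h import *
plan([425,237,190])
c=calibration('wrist');im=get_image('wrist'); cv2.imwrite('pics/w8.png',im[:,:,::-1]); crop(im[:,:,::-1],322,225,140,110,6,'pics/w8c.png')
np.save('c8.npy',c,allow_pickle=True)
im=get_image('top'); cv2.imwrite('pics/t8.png',im[:,:,::-1])
```

```text
pos [566.8 -82.6 211.9] yaw -179.34 zaxis [ 1.1e-03  6.0e-04 -1.0e+00] F [ 0.2  0.1 -1. ] w 85.6 clk 7.53
total shift [0.4603 1.0706 0.0731] turn 0 rows>= 6
pics/w8c.png origin 252 170 scale 6
```

View pics/w8c.png

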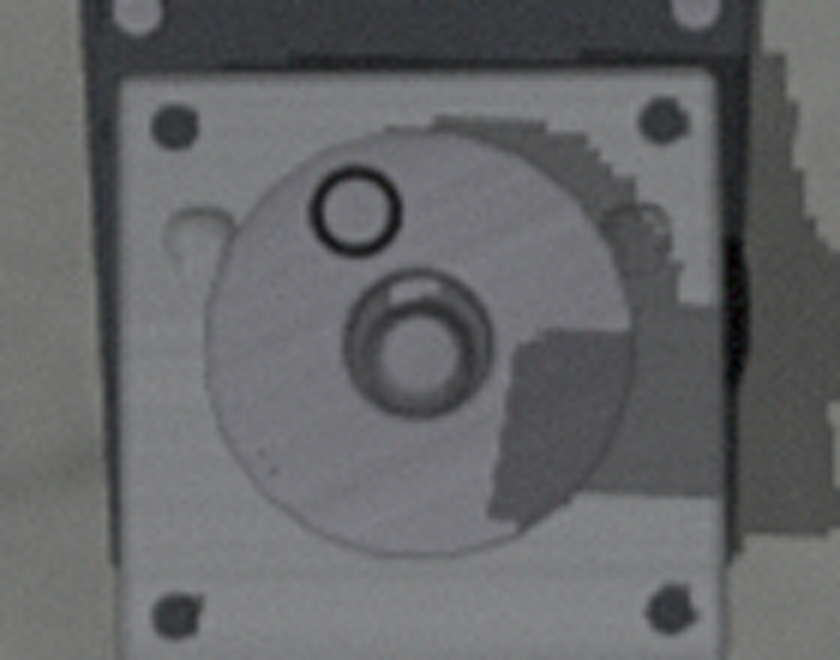

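```bash
cat >> h.py <<'E'
def Rst(y): return Rn.from_euler('z',y).as_matrix()@Rn.from_euler('y',-20,degrees=True).as_matrix()
E
python3 - <<'E'
from h import *
c=np.load('c8.npy',allow_pickle=True).item()
Z=lambda p:(np.array(p,float)+.5)/6-.5+np.array([252,170])
pts=np.array([[-45,-45,-8],[-45,45,-8],[0,0,18.]])
obs=np.array([Z(p) for p in [(118,72),(722,67),(418,355)]])
res=lambda q:(proj(c,pts@Rst(.0131).T+[q[0],q[1],62])-obs).ravel()
r=least_squares(res,[572,-83]); print(r.x,r.fun.reshape(-1,2).round(2))
for o in [np.r_[r.x,62],np.array([572.2,-83.2,62])]:
  R=Rst(.0131); n=R[:,2]; q=o+12*n
  for nm,p in [('spot',(356,211)),('ringc',(419,343))]:
    a,v=ray(c,Z(p)); X=a+v*((q-a)@n/(v@n)); print(nm,X.round(1),'in stand',(R.T@(X-o)).round(1))
# top view: project check
ct=calibration('top'); t=cv2.imread('pics/t8.png'); crop(t,378,213,100,80,6,'pics/t8c.png')
E
```

```text
[571.8759793  -82.34357399] [[-0.57 -0.55]
 [ 0.26  0.1 ]
 [ 0.28  0.46]]
spot [548.4 -91.4  66.2] in stand [-20.7  -8.7  12. ]
ringc [565.4 -82.5  72.4] in stand [-2.5 -0.1 12. ]
spot [548.4 -91.4  66.1] in stand [-21.   -7.9  12. ]
ringc [565.4 -82.5  72.3] in stand [-2.8  0.8 12. ]
pics/t8c.png origin 328 173 scale 6
```

View pics/t8c.png

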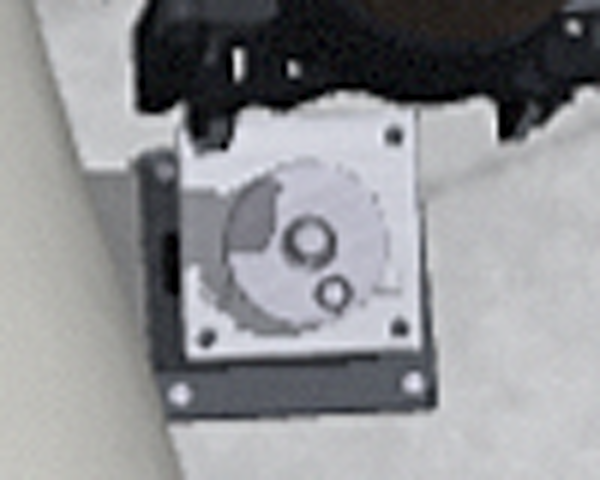

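drive_tool([
  [0.3,[0.0658,0.153,-0.0086],0],
  [0.3,[0.0658,0.153,-0.0086],0],
  [0.3,[0.0658,0.153,-0.0086],0],
  [0.3,[0.0658,0.153,-0.0086],0],
  [0.3,[0.0658,0.153,-0.0086],0],
  [0.3,[0.0658,0.153,-0.0086],0],
  [0.3,[0.0658,0.153,-0.0086],0],
  [0,[0,0,0],-0.0625],
  [0,[0,0,0],-0.0625],
  [0,[0,0,0],0],
])

```text
clock: 8.88
position: [424.6, 236.8, 228.1]
ee_rot: [-0.13, 0.992, -0.001, -0.001]
contact_force: [-0.1, 0.2, -0.3]
gripper_width: 42.6
```

Run:
```python
from h import *
plan([425,237,96],-165)
c=calibration('wrist');im=get_image('wrist'); cv2.imwrite('pics/w9.png',im[:,:,::-1])
np.save('c9.npy',c,allow_pickle=True); print(proj(c,[[425,237,123],[425,237,70]]))
```

```text
pos [424.6 236.8 228.1] yaw -165.06 zaxis [-0.0018 -0.0019 -1.    ] F [-0.1  0.2 -0.3] w 42.6 clk 8.88
total shift [-0.0023  0.0009  0.4402] turn -0.0005 rows>= 3
[[321.72714466 241.71935671]
 [321.79071232 223.68172956]]
```

View pics/w9.png

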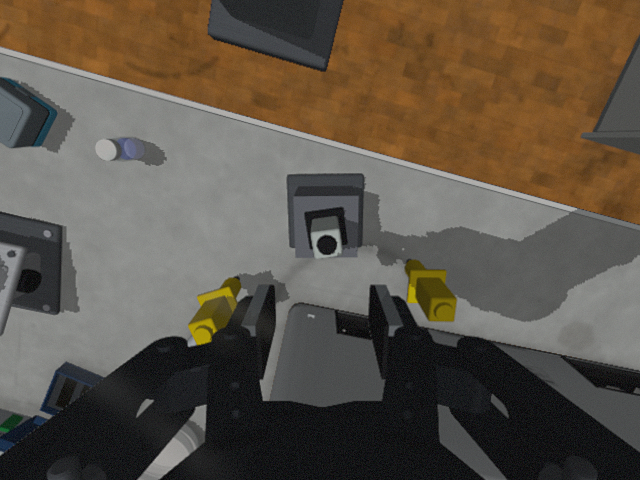

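The probe cap is at (326,244), close to the prediction. The yellow look-alikes are at (205,325) and (440,305), clear of the fingers. Zooming in for the probe's yaw.

Run:
```python
from h import *
im=cv2.imread('pics/w9.png'); crop(im,326,225,110,100,7,'pics/w9c.png')
```

```text
pics/w9c.png origin 271 175 scale 7
```

View pics/w9c.png

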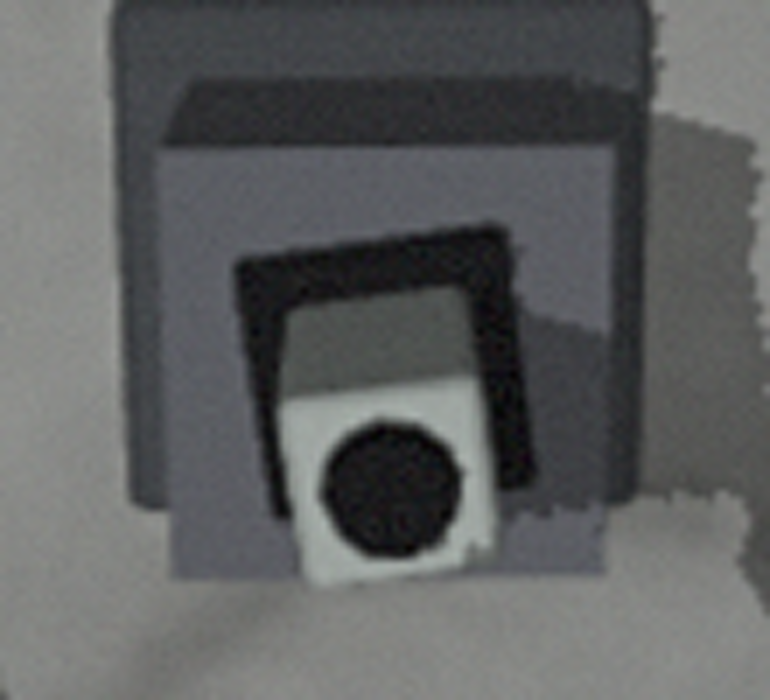

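Run:
```python
from h import *
c=np.load('c9.npy',allow_pickle=True).item()
Z=lambda p:(np.array(p,float)+.5)/7-.5+np.array([271,175])
print('cap',onz(c,Z((391,490)),123))
for p in [(284,400),(483,374),(495,558),(310,588)]: print(onz(c,Z(p),119))
for p in [(160,146),(614,146),(606,578),(170,578)]: print('h',onz(c,Z(p),70))
for p in [(237,262),(505,230),(535,484),(280,518)]: print('fl',onz(c,Z(p),75))
plan([425.5,239,150],-158.3)
```

```text
cap [426.21989242 240.87065469 123.        ]
[420.7882992  227.84684455 119.        ]
[412.70640167 247.20360824 119.        ]
[431.94346596 253.97440071 119.        ]
[440.33542791 235.74986194 119.        ]
h [407.19296861 207.15996506  70.        ]
h [392.90453127 260.71924646  70.        ]
h [446.84714417 275.82464362  70.        ]
h [461.34217741 221.54489826  70.        ]
fl [417.66527878 219.73709014  75.        ]
fl [405.4466264  250.16719295  75.        ]
fl [435.55502285 262.6719814   75.        ]
fl [448.13013967 232.95682149  75.        ]
pos [424.8 236.7 228.2] yaw -165.12 zaxis [-0.0015 -0.0016 -1.    ] F [ 0.1 -0.  -0.6] w 42.7 clk 8.93
total shift [-0.0047  0.007   0.2608] turn -0.0595 rows>= 2
```

drive_tool([
  [0,[0,0,0],-0.0595],
  [0,[0,0,0.1],0],
  [0,[0,0,0],0],
])

```text
clock: 9.3
position: [424.0, 235.6, 197.1]
ee_rot: [-0.188, 0.982, -0.002, -0.003]
contact_force: [0.0, -0.1, 0.2]
gripper_width: 42.8
```

Run:
```python
from h import *
plan([426.3,240.3,96],-158.3)
c=calibration('wrist');im=get_image('wrist'); cv2.imwrite('pics/w10.png',im[:,:,::-1])
np.save('c10.npy',c,allow_pickle=True); print(proj(c,[[426.3,240.3,123]]))
crop(im[:,:,::-1],326,270,200,150,4,'pics/w10c.png')
```

```text
pos [424.  235.6 197.1] yaw -158.32 zaxis [-0.0044 -0.0041 -1.    ] F [ 0.  -0.1  0.2] w 42.8 clk 9.3
total shift [-0.0149  0.0126  0.3367] turn -0.0002 rows>= 2
[[327.09454418 261.67025058]]
pics/w10c.png origin 226 195 scale 4
```

View pics/w10c.png

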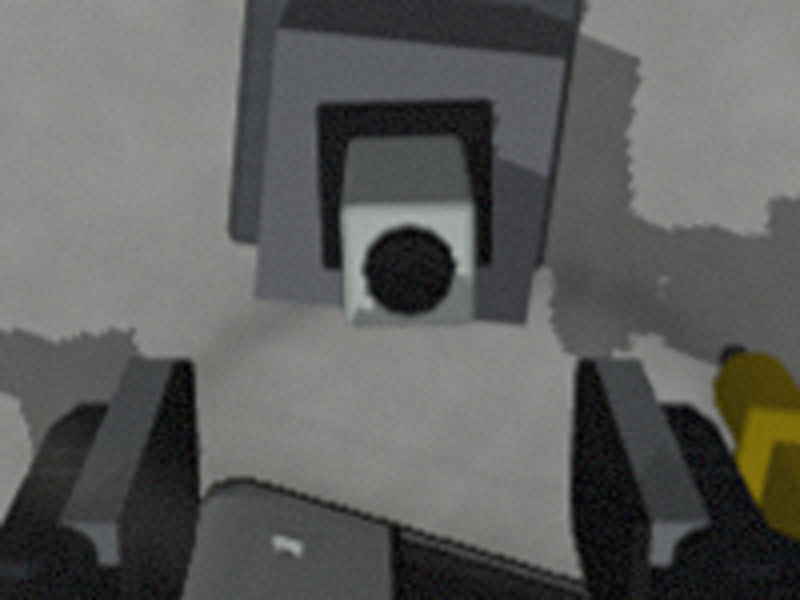

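drive_tool([
  [0,[-0.0149,0.0135,0.05],0],
  [0,[0,0,0.15],0],
  [0,[0,0,0.1],0],
  [0,[0,0,0.037],0],
  [0,[0,0,0],0],
  [0,[0,0,0],0],
])

```text
clock: 10.1
position: [428.6, 243.2, 99.3]
ee_rot: [-0.189, 0.982, 0.001, 0.001]
contact_force: [0.6, -0.3, 1.0]
gripper_width: 42.7
```

Run:
```python
from h import *
plan([426.3,240.7,96],-158.3)
im=get_image('wrist'); cv2.imwrite('pics/w11.png',im[:,:,::-1])
```

```text
pos [428.6 243.2  99.3] yaw -158.17 zaxis [ 0.0021  0.0019 -1.    ] F [ 0.6 -0.3  1. ] w 42.7 clk 10.1
total shift [ 0.0103 -0.005   0.011 ] turn 0.0012 rows>= 1
```

View pics/w11.png

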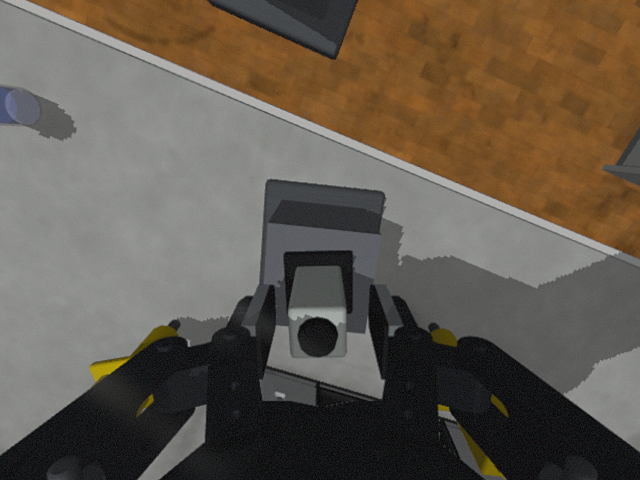

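drive_tool([
  [0,[0.0103,-0.005,0.011],0],
  [0,[0,0,0],0],
  [0,[0,0,0],0],
])

```text
clock: 10.52
position: [425.5, 239.9, 95.0]
ee_rot: [-0.189, 0.982, 0.0, 0.0]
contact_force: [-0.2, -0.2, -0.3]
gripper_width: 42.5
```

Run:
```python
from h import *
plan([426.3,240.7,96],-158.3)
c=calibration('wrist');im=get_image('wrist'); crop(im[:,:,::-1],322,320,130,100,6,'pics/w12.png')
p,R,s=tool(); print(proj(c,[p+R@[0,0,-27]]), onz(c,(318,336),123))
```

```text
pos [425.5 239.9  95. ] yaw -158.18 zaxis [ 4.e-04  3.e-04 -1.e+00] F [-0.2 -0.2 -0.3] w 42.5 clk 10.53
total shift [-0.0035  0.0015 -0.0033] turn 0.0011 rows>= 1
pics/w12.png origin 257 270 scale 6
[[321.13531892 351.71168896]] [419.34169027 236.2800767  123.        ]
```

View pics/w12.png

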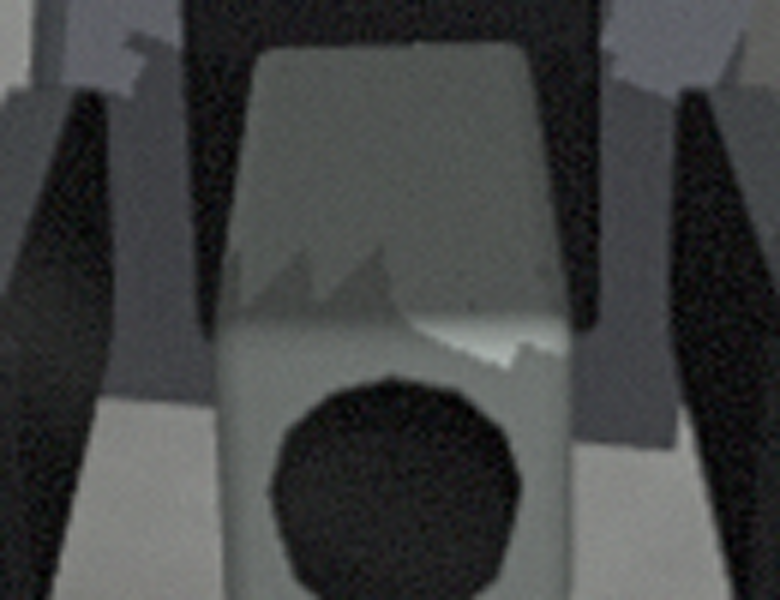

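drive_tool([
  [-1,[0,0,0],0],
  [-1,[0,0,0],0],
  [-1,[0,0,0],0],
  [-1,[0,0,-0.03],0],
  [-1,[0,0,-0.06],0],
  [-1,[0,0,-0.02],0],
  [-1,[0,0,0],0],
])

```text
clock: 11.45
position: [425.4, 239.9, 128.1]
ee_rot: [-0.189, 0.982, 0.0, 0.0]
contact_force: [-0.1, -0.7, -1.7]
gripper_width: 21.2
```

Run:
```python
from h import *
plan([426.3,240.7,128],-158.3)
im=get_image('side'); crop(im[:,:,::-1],285,290,120,120,5,'pics/s13.png')
im=get_image('wrist'); cv2.imwrite('pics/w13.png',im[:,:,::-1])
```

```text
pos [425.4 239.9 128.1] yaw -158.19 zaxis [ 4.e-04  8.e-04 -1.e+00] F [-0.1 -0.7 -1.7] w 21.2 clk 11.45
total shift [-0.0037  0.0013  0.0002] turn 0.0009 rows>= 1
pics/s13.png origin 225 230 scale 5
```

View pics/s13.png

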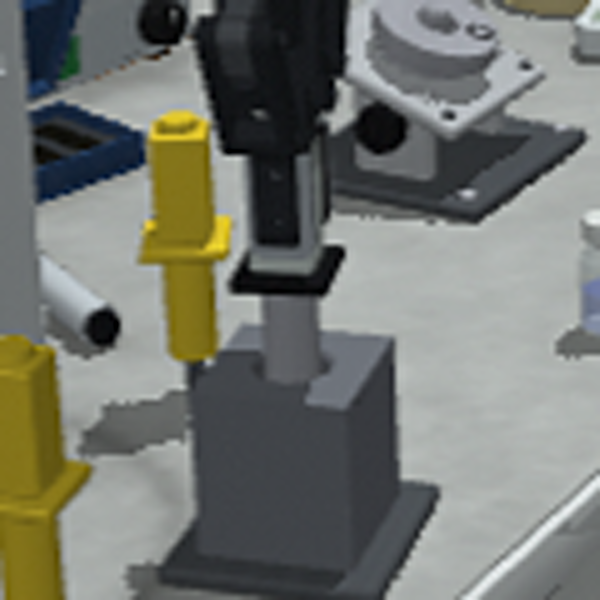

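View pics/w13.png

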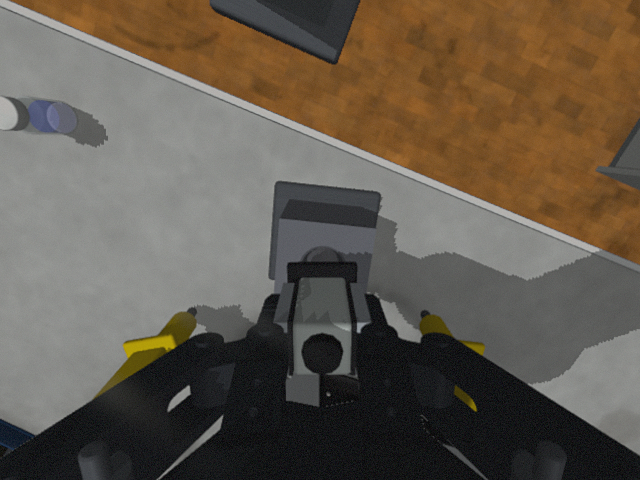

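drive_tool([
  [-1,[0.015,0,0],0],
  [-1,[0.015,0,0],0],
  [-1,[0.01,0,0],0],
  [-1,[0,0,0],0],
])

```text
clock: 12.05
position: [417.2, 237.6, 128.8]
ee_rot: [-0.19, 0.982, 0.002, 0.004]
contact_force: [6.7, 0.7, -3.3]
gripper_width: 21.1
```

Run:
```python
from h import *
plan([426.3,240.7,128],-158.3)
s=read_state(); print(s['wrist_torque'])
im=get_image('wrist'); crop(im[:,:,::-1],322,300,200,150,4,'pics/w14.png')
```

```text
pos [417.2 237.6 128.8] yaw -158.09 zaxis [ 0.0074  0.0053 -1.    ] F [ 6.7  0.7 -3.3] w 21.1 clk 12.05
total shift [-0.032  -0.0019  0.003 ] turn 0.0019 rows>= 1
[ 0.42701983 -2.45469637 -0.05157675]
pics/w14.png origin 222 225 scale 4
```

View pics/w14.png

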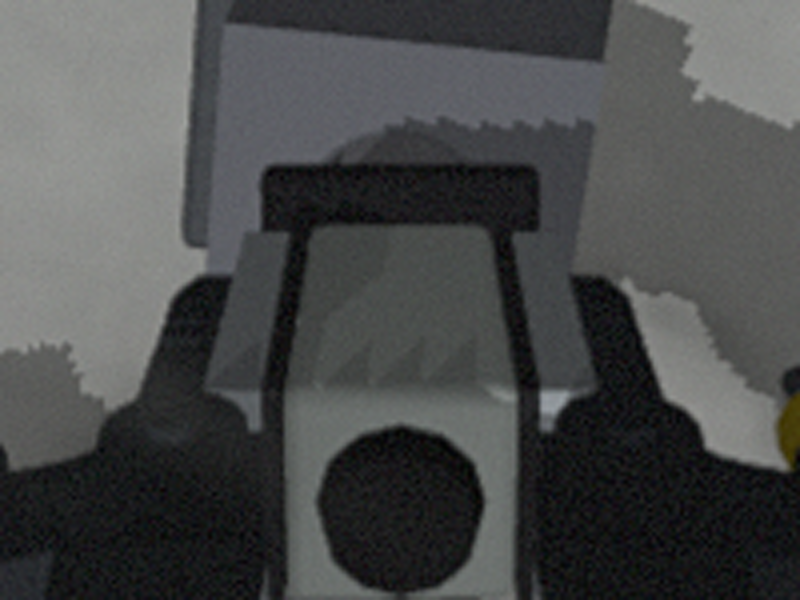

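drive_tool([
  [-1,[0.02,0,0],0],
  [-1,[0.02,0,0],0],
  [-1,[0.01,0,0],0],
  [-1,[0,0,0],0],
])

```text
clock: 12.6
position: [403.5, 232.4, 129.3]
ee_rot: [-0.19, 0.982, 0.002, 0.005]
contact_force: [6.0, 1.6, 0.7]
gripper_width: 21.3
```

Run:
```python
from h import *
plan([426.3,240.7,128],-158.3)
s=read_state(); print(s['wrist_torque'])
im=get_image('wrist'); crop(im[:,:,::-1],322,300,200,150,4,'pics/w15.png')
im=get_image('side'); crop(im[:,:,::-1],285,290,120,120,5,'pics/s15.png')
```

```text
pos [403.5 232.4 129.3] yaw -158.08 zaxis [ 0.008  0.006 -1.   ] F [6.  1.6 0.7] w 21.3 clk 12.6
total shift [-0.0809 -0.0027  0.0052] turn 0.0019 rows>= 1
[ 0.44482637 -2.25742462 -0.02422147]
pics/w15.png origin 222 225 scale 4
pics/s15.png origin 225 230 scale 5
```

View pics/w15.png

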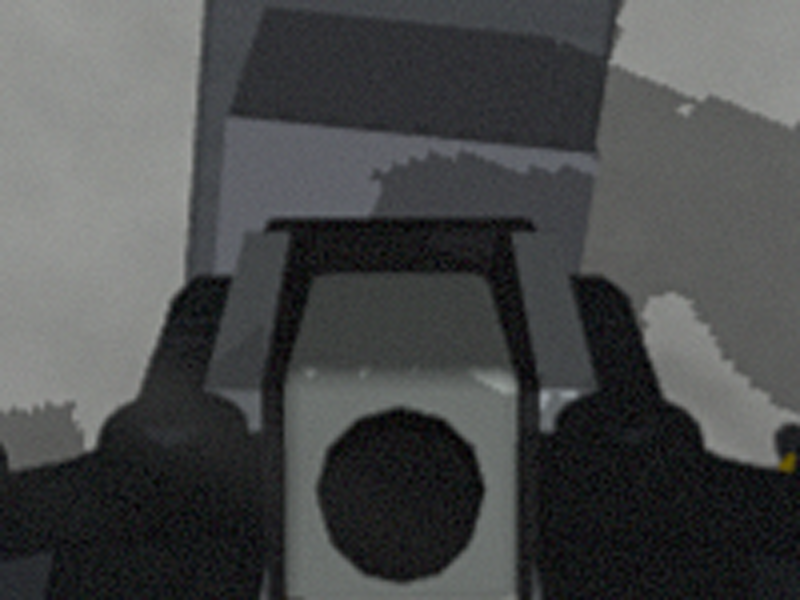

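View pics/s15.png

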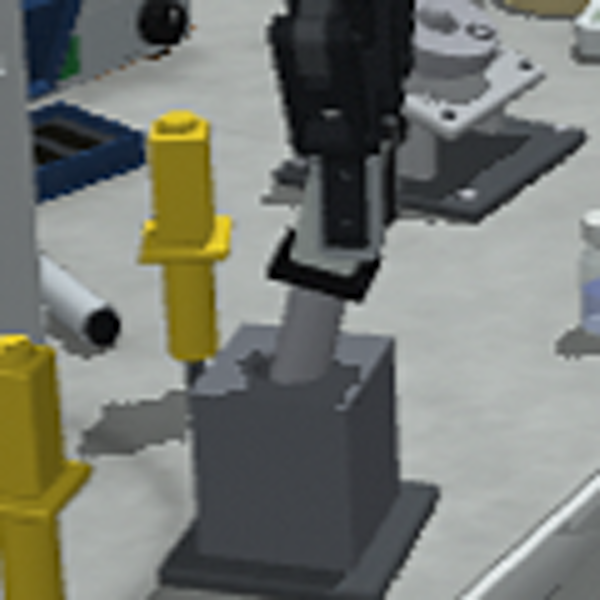

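```bash
cat >> h.py <<'E'
CAMC=np.array([73.7,0,-131.06]); 
def tiltfit(c,rows,tool_):
    """rows: px rows of cap centre, grip top front edge, grip foot front, flange outermost front edge"""
    p,R=tool_
    pts=np.array([[0,0,53],[11,0,49],[11,0,5],[17,0,0],[17,0,5]],float)
    def P(q):
        a,b,th=q; X=np.c_[a+pts[:,0]*np.cos(th)+pts[:,2]*np.sin(th),0*pts[:,0],b+pts[:,0]*np.sin(th)-pts[:,2]*np.cos(th)]
        v=proj(c,X@R.T+p)[:,1]; return np.r_[v[:3],min(v[3],v[4])]
    r=least_squares(lambda q:P(q)-rows,[0,26,0.1]); return r.x,r.fun
E
python3 - <<'E'
from h import *
p,R,s=tool(); c=calibration('wrist'); zr=lambda v:225+(v+.5)/4-.5
for nm,rows in [('w14',(508,385,227,165)),('w15',(494,372,270,218))]:
    q,f=tiltfit(c,np.array([zr(v) for v in rows]),(p,R)); print(nm,q[:2].round(1),np.degrees(q[2]).round(2),f.round(2))
E
```

```text
w14 [-9.6 35.1] 3.34 [ 0.16 -0.11 -0.71  0.66]
w15 [-18.4  36.8] 12.51 [ 0.   -0.   -0.01  0.01]
```

```bash
cat >> h.py <<'E'
def tiltfit2(c,rows,tool_,b0=25.):
    p,R=tool_; pts=np.array([[0,0,53],[11,0,49],[11,0,5],[17,0,0],[17,0,5]],float)
    def P(q):
        th=q[1]; zp=b0+8; d=pts-[0,0,zp]
        X=np.c_[q[0]+d[:,0]*np.cos(th)+d[:,2]*np.sin(th),0*th+0*d[:,0],-8+d[:,0]*np.sin(th)-d[:,2]*np.cos(th)]
        v=proj(c,X@R.T+p)[:,1]; return np.r_[v[:3],min(v[3],v[4])]
    r=least_squares(lambda q:P(q)-rows,[0,0.1]); return r.x,r.fun
E
python3 - <<'E'
from h import *
p,R,s=tool(); c=calibration('wrist'); zr=lambda v:225+(v+.5)/4-.5
im=cv2.imread('pics/w13.png'); crop(im,322,300,200,150,4,'pics/w13z.png')
for b in (22,25,28,31):
  for nm,rows in [('w14',(508,385,227,165)),('w15',(494,372,270,218))]:
    q,f=tiltfit2(c,np.array([zr(v) for v in rows]),(p,R),b); print(b,nm,q[0].round(1),np.degrees(q[1]).round(2),f.round(2))
E
```

```text
pics/w13z.png origin 222 225 scale 4
22 w14 -0.9 6.86 [ 2.24 -2.17 -0.31  0.27]
22 w15 -3.3 15.53 [ 2.11 -2.23  0.5  -0.35]
25 w14 -2.1 6.07 [ 1.74 -1.66 -0.41  0.35]
25 w15 -4.1 14.96 [ 1.68 -1.77  0.39 -0.28]
28 w14 -3.5 5.27 [ 1.25 -1.18 -0.51  0.44]
28 w15 -5.0 14.4 [ 1.27 -1.32  0.29 -0.22]
31 w14 -4.9 4.47 [ 0.78 -0.72 -0.59  0.53]
31 w15 -6.0 13.83 [ 0.87 -0.9   0.19 -0.15]
```

View pics/w13z.png

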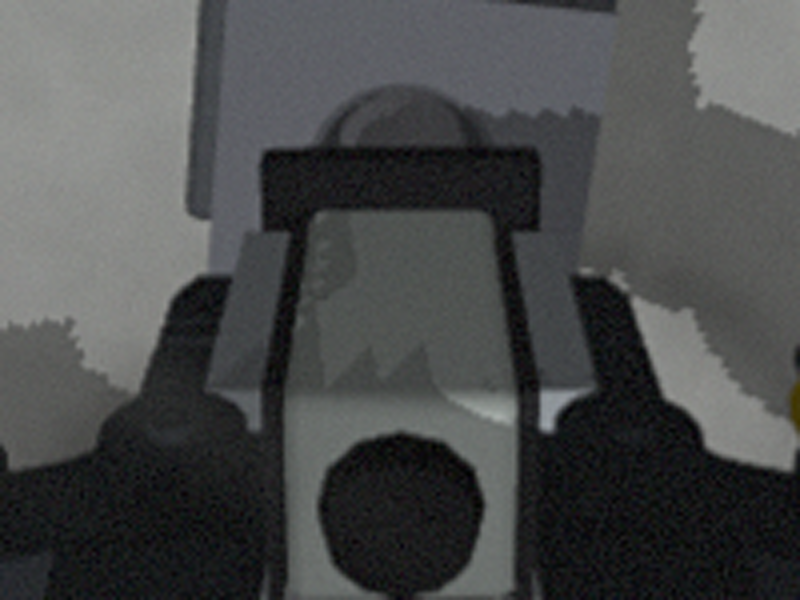

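Run:
```python
from h import *
p,R,s=tool(); c=calibration('wrist'); zr=lambda v:225+(v+.5)/4-.5
for b in (22,25,28,31):
  for nm,rows in [('w13',(514,392,208,148)),('w14',(508,385,227,165)),('w15',(494,372,270,218))]:
    q,f=tiltfit2(c,np.array([zr(v) for v in rows]),(p,R),b); print(b,nm,q[0].round(1),np.degrees(q[1]).round(2),f.round(2))
```

```text
22 w13 0.0 3.37 [ 2.29 -2.19  0.13 -0.21]
22 w14 -0.9 6.86 [ 2.24 -2.17 -0.31  0.27]
22 w15 -3.3 15.53 [ 2.11 -2.23  0.5  -0.35]
25 w13 -1.4 2.47 [ 1.76 -1.66  0.03 -0.11]
25 w14 -2.1 6.07 [ 1.74 -1.66 -0.41  0.35]
25 w15 -4.1 14.96 [ 1.68 -1.77  0.39 -0.28]
28 w13 -3.0 1.58 [ 1.25 -1.16 -0.06 -0.01]
28 w14 -3.5 5.27 [ 1.25 -1.18 -0.51  0.44]
28 w15 -5.0 14.4 [ 1.27 -1.32  0.29 -0.22]
31 w13 -4.6 0.68 [ 0.75 -0.69 -0.14  0.09]
31 w14 -4.9 4.47 [ 0.78 -0.72 -0.59  0.53]
31 w15 -6.0 13.83 [ 0.87 -0.9   0.19 -0.15]
```

drive_tool([
  [-1,[0.015,0,0],0],
  [-1,[0.015,0,0],0],
  [-1,[0,0,0],0],
])

```text
clock: 13.08
position: [395.1, 229.1, 129.6]
ee_rot: [-0.19, 0.982, 0.002, 0.005]
contact_force: [5.7, 1.2, 1.6]
gripper_width: 21.4
```

Run:
```python
from h import *
plan([426.3,240.7,128],-158.3)
im=get_image('wrist'); crop(im[:,:,::-1],322,300,200,150,4,'pics/w16.png')
```

```text
pos [395.1 229.1 129.6] yaw -158.07 zaxis [ 0.0082  0.0062 -0.9999] F [5.7 1.2 1.6] w 21.4 clk 13.07
total shift [-0.1107 -0.0031  0.0066] turn 0.002 rows>= 1
pics/w16.png origin 222 225 scale 4
```

View pics/w16.png

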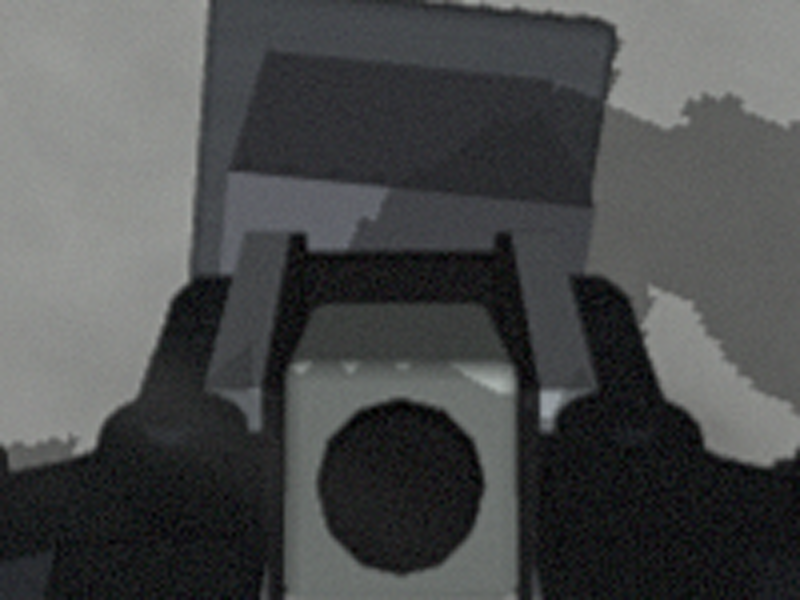

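Run:
```python
from h import *
p,R,s=tool(); c=calibration('wrist'); zr=lambda v:225+(v+.5)/4-.5
for b in (22,25,28):
  for nm,rows in [('w13',(514,392,208,148)),('w16',(487,363,302,252))]:
    q,f=tiltfit2(c,np.array([zr(v) for v in rows]),(p,R),b); print(b,nm,q[0].round(1),np.degrees(q[1]).round(2),f.round(2))
```

```text
22 w13 0.0 3.37 [ 2.29 -2.19  0.13 -0.21]
22 w16 -5.0 21.15 [ 1.47 -1.62  0.39 -0.22]
25 w13 -1.4 2.47 [ 1.76 -1.66  0.03 -0.11]
25 w16 -5.5 20.72 [ 1.09 -1.19  0.28 -0.17]
28 w13 -3.0 1.58 [ 1.24 -1.16 -0.06 -0.01]
28 w16 -6.1 20.29 [ 0.71 -0.77  0.18 -0.11]
```

drive_tool([
  [-1,[0.009,0,0],0],
  [-1,[0,0,0],0],
  [-1,[-0.01,0,-0.02],0],
  [-1,[0,0,-0.1],0],
  [-1,[0,0,-0.1],0],
  [-1,[0,0,0],0],
  [-1,[0,0,0],0],
])

```text
clock: 14.0
position: [391.2, 225.7, 192.7]
ee_rot: [-0.189, 0.982, -0.001, -0.001]
contact_force: [-0.3, 0.5, -1.0]
gripper_width: 21.4
```

Run:
```python
from h import *
plan([520,-90,190],-179.25)
im=get_image('wrist'); crop(im[:,:,::-1],322,300,200,150,4,'pics/w17.png')
im=get_image('side'); cv2.imwrite('pics/s17f.png',im[:,:,::-1]);crop(im[:,:,::-1],295,250,100,130,6,'pics/s17.png')
```

```text
pos [391.2 225.7 192.7] yaw -158.21 zaxis [-0.0024 -0.0016 -1.    ] F [-0.3  0.5 -1. ] w 21.4 clk 14.0
total shift [-0.0079 -1.1366  0.0096] turn 0.1836 rows>= 6
pics/w17.png origin 222 225 scale 4
pics/s17.png origin 245 185 scale 6
```

View pics/w17.png

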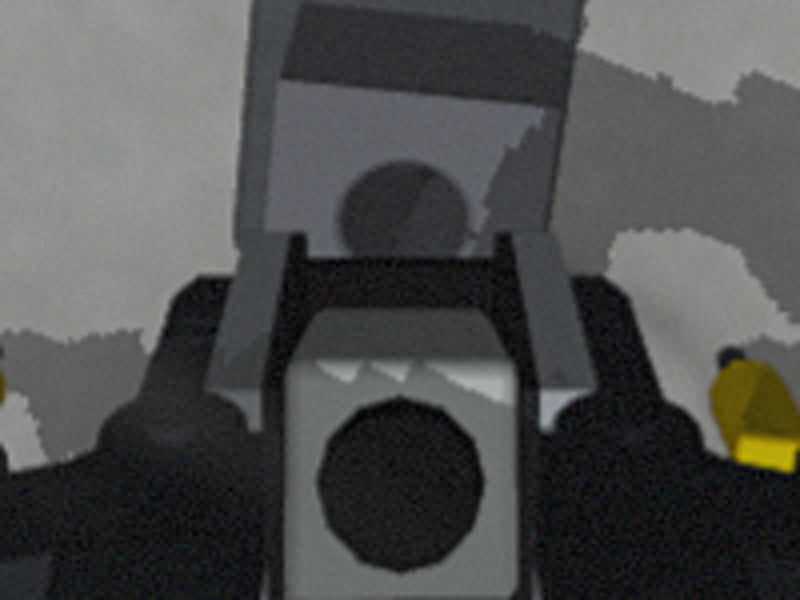

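View pics/s17.png

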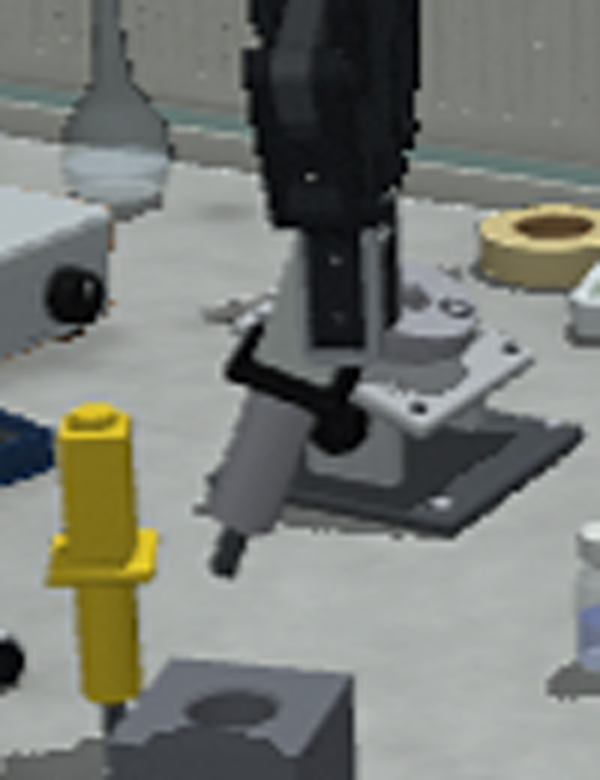

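```bash
cat >> h.py <<'E'
def sidefit(cs,obs,p,R,b0=25.):
    """obs: tip px, barrel-end centre px ,barrel-top px ; unknown theta, x off, plus lateral"""
    zs=np.array([-63,-45,0.])
    def M(q):
        th,a,sy=q[0],q[1],q[2]; d=zs-(b0+8)
        X=np.c_[a+d*np.sin(th),sy+0*d,-8-d*np.cos(th)]
        return proj(cs,X@R.T+p)
    r=least_squares(lambda q:(M(q)-obs).ravel(),[0.3,0,0]); return r
E
python3 - <<'E'
from h import *
p,R,s=tool(); c=calibration('wrist'); cs=calibration('side'); zr=lambda v:225+(v+.5)/4-.5
for b in (22,25,28):
  for nm,rows in [('w13',(514,392,208,148)),('w17',(485,360,308,260))]:
    q,f=tiltfit2(c,np.array([zr(v) for v in rows]),(p,R),b); print(b,nm,q[0].round(1),np.degrees(q[1]).round(2),f.round(2))
Z=lambda q:(np.array(q,float)+.5)/6-.5+np.array([245,185])
r=sidefit(cs,np.array([Z(q) for q in [(224,573),(243,520),(282,393)]]),p,R); print(np.degrees(r.x[0]),r.x[1:],r.fun.reshape(-1,2).round(2))
E
```

```text
22 w13 0.0 3.37 [ 2.29 -2.19  0.13 -0.21]
22 w17 -5.3 22.41 [ 1.23 -1.38  0.56 -0.39]
25 w13 -1.4 2.48 [ 1.76 -1.66  0.03 -0.11]
25 w17 -5.7 22.01 [ 0.86 -0.96  0.45 -0.33]
28 w13 -3.0 1.58 [ 1.25 -1.16 -0.06 -0.01]
28 w17 -6.2 21.62 [ 0.49 -0.55  0.34 -0.27]
19.09748720448124 [-10.04705046  -2.31876796] [[-0.12  0.86]
 [-0.4   0.58]
 [ 0.51 -1.63]]
```

drive_tool([
  [-1,[0.0108,-0.185,0.0015],0],
  [-1,[0.0108,-0.185,0.0015],0],
  [-1,[0.0108,-0.185,0.0015],0],
  [-1,[0.0108,-0.185,0.0015],0],
  [-1,[0.0108,-0.185,0.0015],0],
  [-1,[0.0108,-0.185,0.0015],0],
  [-1,[0,0,0],0.062],
  [-1,[0,0,0],0.062],
  [-1,[0,0,0],0.06],
  [-1,[0,0,0],0],
  [-1,[0,0,0],0],
])

```text
clock: 15.48
position: [497.7, -89.7, 190.4]
ee_rot: [-0.007, 1.0, -0.0, -0.001]
contact_force: [-0.1, 0.3, -1.1]
gripper_width: 21.3
```

Run:
```python
from h import *
plan([500,-91,177],-179.25)
c=calibration('wrist');im=get_image('wrist'); cv2.imwrite('pics/w18.png',im[:,:,::-1])
im=get_image('side'); cv2.imwrite('pics/s18f.png',im[:,:,::-1]);crop(im[:,:,::-1],320,220,120,100,6,'pics/s18.png')
im=get_image('top'); cv2.imwrite('pics/t18.png',im[:,:,::-1])
```

```text
pos [497.7 -89.7 190.4] yaw -179.17 zaxis [-1.4e-03 -1.0e-04 -1.0e+00] F [-0.1  0.3 -1.1] w 21.3 clk 15.47
total shift [-0.0077 -0.0043  0.0448] turn 0.0007 rows>= 1
pics/s18.png origin 260 170 scale 6
```

View pics/w18.png

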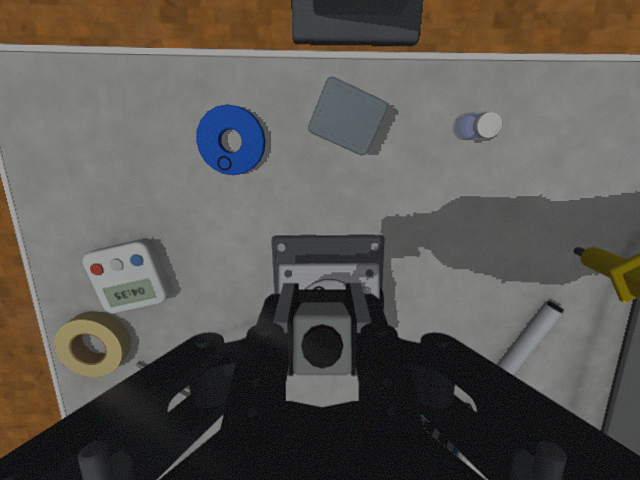

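View pics/s18.png

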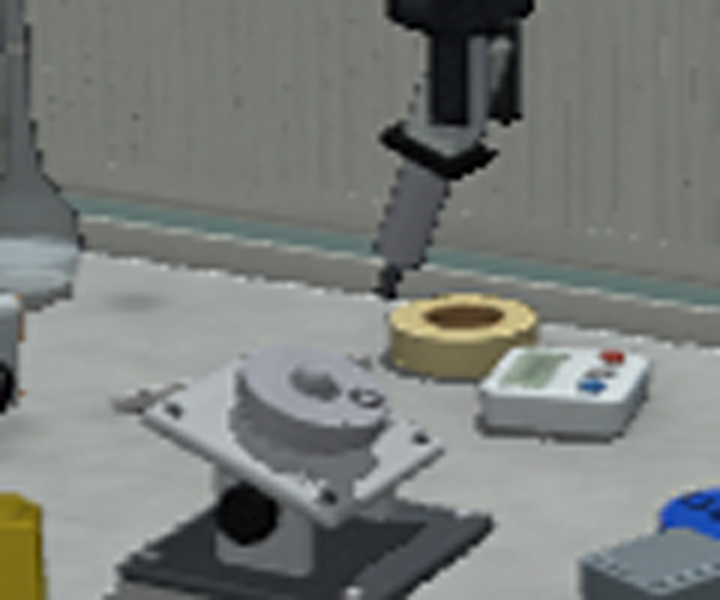

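View pics/t18.png

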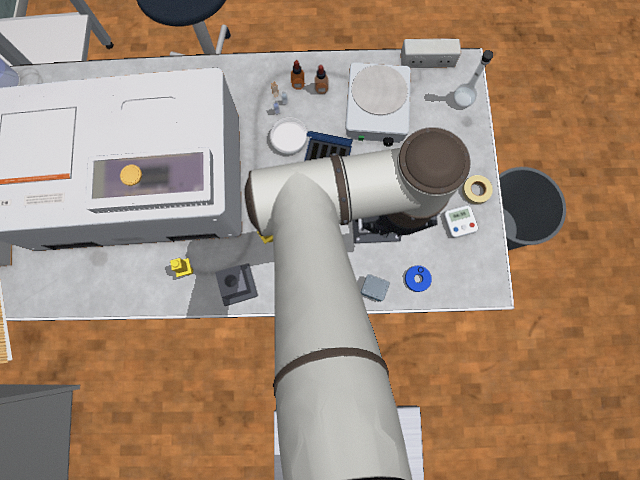

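```bash
cat >> h.py <<'E'
def ray_plane(c,uv,q,n):
    a,v=ray(c,uv); return a+v*((np.array(q)-a)@n/(v@n))
E
python3 - <<'E'
from h import *
p,R,s=tool(); c=calibration('wrist'); cs=calibration('side')
Z=lambda q:(np.array(q,float)+.5)/6-.5+np.array([260,170])
Rs=Rst(.0131); n=Rs[:,2]; o=np.array([571.9,-82.5,62])
print('spot side',ray_plane(cs,Z((366,397)),o+12*n,n))
for nm,uv in [('tip',(386,295)),('barrel end',(402,258)),('barrel top',(428,178))]:
    X=ray_plane(cs,Z(uv),p,np.array([0,1.,0])); print(nm,X,'tool',R.T@(X-p))
r=sidefit(cs,np.array([Z(q) for q in [(386,296),(404,258),(430,175)]]),p,R); print(np.degrees(r.x[0]),r.x[1:],r.fun.reshape(-1,2).round(2))
# project predicted spot
print((proj(cs,[[548.5,-91.4,66.2]])-[260,170]+.5)*6)
E
```

```text
spot side [551.43868643 -93.30746423  67.27193456]
tip [539.27591989 -89.70645771 111.20834335] tool [-41.37628789  -0.56597197  79.6848259 ]
barrel end [531.91561822 -89.70645771 126.80206087] tool [-34.01094096  -0.465288    64.09381586]
barrel top [520.01579063 -89.70645771 159.33398268] tool [-22.10026026  -0.30280276  31.56627189]
22.53099855912082 [-1.84684021  6.09661594] [[-0.38  1.22]
 [-0.87  0.88]
 [ 1.22 -2.39]]
[[370.62530053 402.73470954]]
```

Run:
```python
from h import *
im=cv2.imread('pics/s18f.png'); crop(im,330,196,50,50,14,'pics/s18z.png')
```

```text
pics/s18z.png origin 305 171 scale 14
```

View pics/s18z.png

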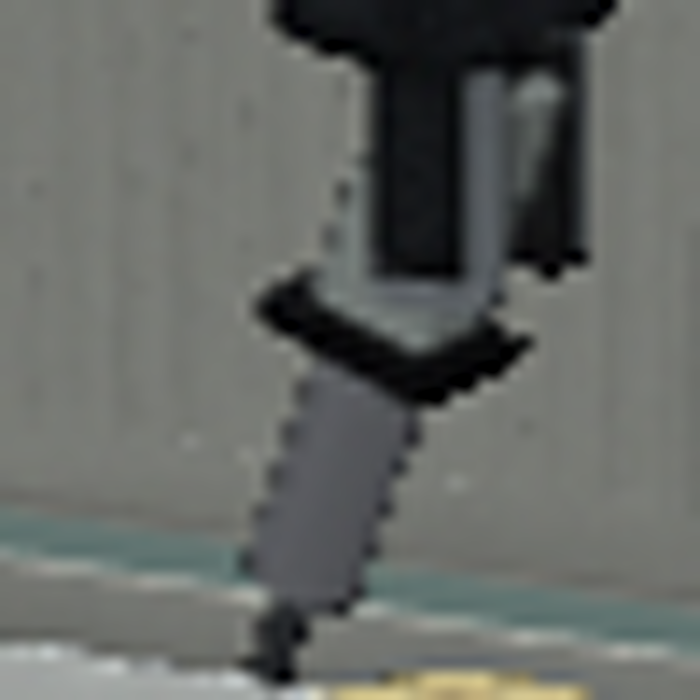

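Run:
```python
from h import *
p,R,s=tool(); cs=calibration('side'); 
R18=R
for th in (17,19,20,21,23,25):
    t=np.radians(th); d=np.array([-63,-45,0.])-33
    X=np.c_[-5+d*np.sin(t),0*d,-8-d*np.cos(t)]@R.T+p
    u=proj(cs,X); zz=(u-[305,171]+.5)*14
    print(th,'barrel slope',round((u[1,0]-u[2,0])/(u[2,1]-u[1,1]),3),'full',round((u[0,0]-u[2,0])/(u[2,1]-u[0,1]),3), zz.round(0).tolist())
```

```text
17 barrel slope 0.27 full 0.27 [[315.0, 707.0], [342.0, 610.0], [409.0, 359.0]]
19 barrel slope 0.307 full 0.307 [[298.0, 699.0], [328.0, 603.0], [403.0, 356.0]]
20 barrel slope 0.326 full 0.326 [[290.0, 694.0], [321.0, 599.0], [400.0, 355.0]]
21 barrel slope 0.345 full 0.345 [[281.0, 689.0], [314.0, 595.0], [397.0, 353.0]]
23 barrel slope 0.385 full 0.385 [[264.0, 680.0], [300.0, 587.0], [391.0, 350.0]]
25 barrel slope 0.427 full 0.427 [[248.0, 669.0], [286.0, 579.0], [385.0, 346.0]]
```

Run:
```python
from h import *
p,R,s=tool(); cs=calibration('side')
Z=lambda q:(np.array(q,float)+.5)/14-.5+np.array([305,171])
tipw=ray_plane(cs,Z((270,674))+[.77,.95],p,np.array([0,1.,0])); tt=R.T@(tipw-p); print('tip',tipw,'tool',tt)
Rs=Rst(.0131); n=Rs[:,2]; spot=np.array([548.5,-91.4,66.2])
print('need TCP at 12mm:',spot+12*n-(tipw-p), 'at contact',spot-(tipw-p))
plan(spot+12*n-(tipw-p),-179.25)
print('along -n in tool units/mm',R.T@(-n)/300)
```

```text
tip [537.55167716 -89.70645771 109.35986138] tool [-39.65288942  -0.54216275  81.53394175]
need TCP at 12mm: [504.76949791 -91.45376403 159.02482962] at contact [508.87338747 -91.4        147.74851818]
pos [497.9 -89.7 190.9] yaw -179.21 zaxis [-4.e-04 -0.e+00 -1.e+00] F [-0.2  0.  -0.8] w 21.2 clk 15.62
total shift [-0.0228 -0.0061  0.1063] turn 0.0003 rows>= 1
along -n in tool units/mm [-1.14122043e-03 -6.31940841e-07  3.13188867e-03]
```

drive_tool([
  [-1,[-0.0114,-0.003,0.05],0],
  [-1,[-0.0114,-0.003,0.05],0],
  [-1,[0,0,0],0],
  [-1,[0,0,0],0],
])

```text
clock: 16.12
position: [505.0, -91.6, 160.8]
ee_rot: [-0.006, 1.0, -0.0, -0.0]
contact_force: [0.6, 0.3, -1.5]
gripper_width: 21.1
```

Run:
```python
from h import *
plan([504.8,-91.45,159],-179.25)
im=get_image('side'); cv2.imwrite('pics/s19f.png',im[:,:,::-1]);crop(im[:,:,::-1],318,220,54,54,14,'pics/s19.png')
c=calibration('wrist');im=get_image('wrist'); crop(im[:,:,::-1],322,290,120,90,6,'pics/w19.png')
```

```text
pos [505.  -91.6 160.8] yaw -179.26 zaxis [-5.e-04 -3.e-04 -1.e+00] F [ 0.6  0.3 -1.5] w 21.1 clk 16.12
total shift [0.0005 0.0004 0.0062] turn -0.0001 rows>= 1
pics/s19.png origin 291 193 scale 14
pics/w19.png origin 262 245 scale 6
```

View pics/s19.png

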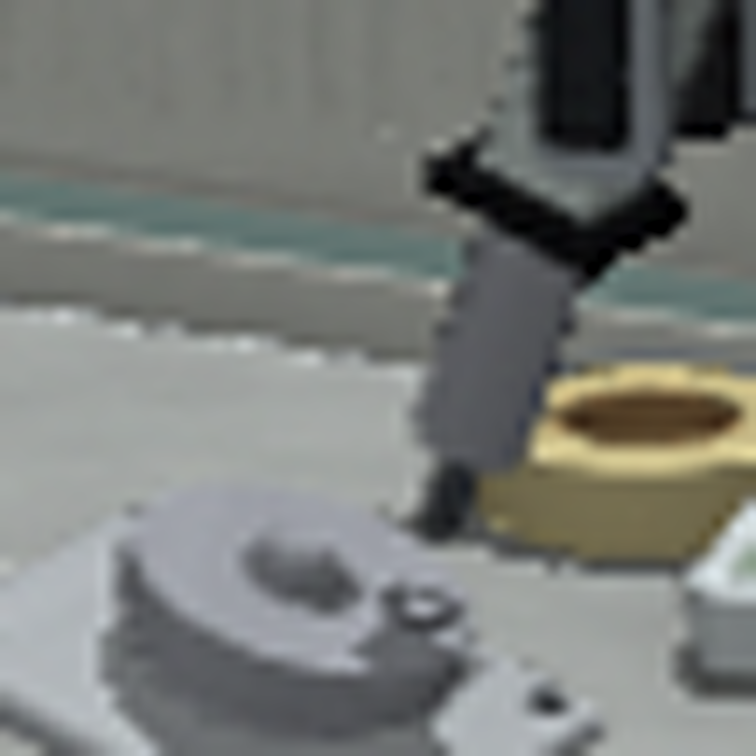

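View pics/w19.png

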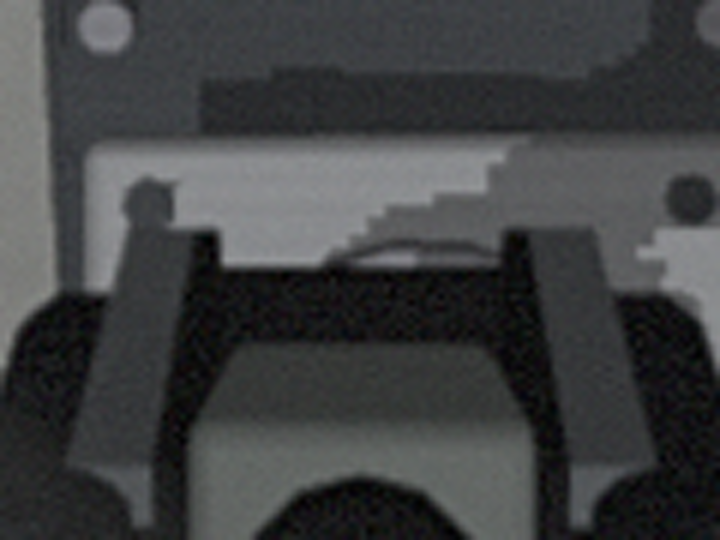

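Run:
```python
from h import *
p,R,s=tool(); cs=calibration('side')
Rs=Rst(.0131); n=Rs[:,2]; spot=np.array([548.5,-91.4,66.2]); pz=lambda X:(proj(cs,X)-[291,193]+.5)*14
bias=np.array([-.77,-.95])*14
print('spot,12,14,60,n', (pz([spot+k*n for k in (0,12,14,60,110)])+bias).round(0).tolist())
tipw=p+R@[-39.65,-.54,81.5]; print('tip pred',pz([tipw])+bias)
print('residual of tip vs spot along stand axes', Rs.T@(tipw-spot))
```

```text
spot,12,14,60,n [[420.0, 604.0], [440.0, 543.0], [443.0, 533.0], [522.0, 293.0], [611.0, 22.0]]
tip pred [[437.55900866 528.77636717]]
residual of tip vs spot along stand axes [ 1.24842445 -0.0656144  14.12501953]
```

drive_tool([
  [-1,[-0.003,0,0.014],0],
  [-1,[-0.0067,0,0.0204],0],
  [-1,[0,0,0],0],
  [-1,[0,0,0],0],
])

```text
clock: 16.73
position: [507.8, -91.5, 150.7]
ee_rot: [-0.006, 1.0, -0.0, -0.0]
contact_force: [-0.5, -0.3, -0.8]
gripper_width: 21.3
```

```bash
cat >> h.py <<'E'
def avgF(k=8):
    F=[];P=[]
    for _ in range(k):
        get_image('top'); s=read_state(); F.append(s['contact_force']); P.append(s['position'])
    F=np.array(F);P=np.array(P); print('F',F.mean(0).round(2),'sd',F.std(0).round(2),'P',P.mean(0).round(2)); return F.mean(0),P.mean(0)
E
python3 - <<'E'
from h import *
F,P=avgF()
n=Rst(.0131)[:,2]; print('F.n',F@n); spot=np.array([548.5,-91.4,66.2]); p,R,s=tool()
print('tip rel',Rst(.0131).T@(P+R@[-39.65,-.54,81.5]-spot), s['clock'])
im=get_image('side'); cv2.imwrite('pics/s20f.png',im[:,:,::-1]);crop(im[:,:,::-1],318,220,54,54,14,'pics/s20.png')
E
```

```text
F [-0.17  0.19 -1.28] sd [0.39 0.35 0.45] P [507.83 -91.45 150.86]
F.n -1.140696449994944
tip rel [ 0.14276928 -0.06891618  3.321499  ] 17.125
pics/s20.png origin 291 193 scale 14
```

View pics/s20.png

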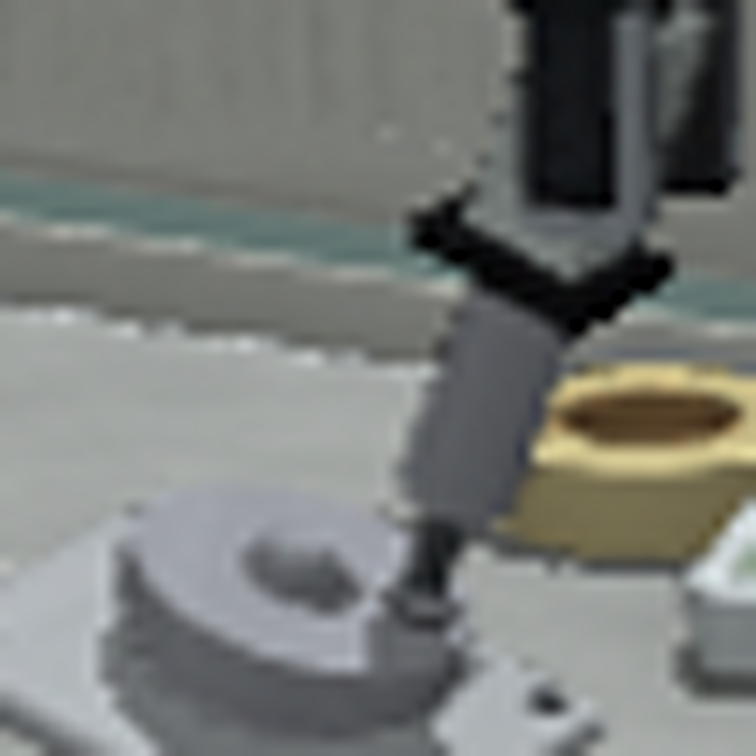

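drive_tool([
  [-1,[-0.0029,0,0.0078],0],
  [-1,[-0.0029,0,0.0078],0],
  [-1,[0,0,0],0],
  [-1,[0,0,0],0],
])

```text
clock: 17.68
position: [509.5, -91.4, 146.2]
ee_rot: [-0.006, 1.0, -0.0, 0.0]
contact_force: [0.7, 0.3, 0.3]
gripper_width: 21.0
```

Run:
```python
from h import *
F,P=avgF(12)
Rs=Rst(.0131); n=Rs[:,2]; print('F stand rel',Rs.T@(F-[-.17,.19,-1.28])); spot=np.array([548.5,-91.4,66.2]); p,R,s=tool()
print('tip rel',Rs.T@(P+R@[-39.65,-.54,81.5]-spot), s['clock'],R[:,2])
im=get_image('side'); cv2.imwrite('pics/s21f.png',im[:,:,::-1]);crop(im[:,:,::-1],318,220,54,54,14,'pics/s21.png')
```

```text
F [-0.56  0.28  0.57] sd [0.58 0.36 0.53] P [509.54 -91.44 146.14]
F stand rel [0.26943418 0.09326915 1.87560553]
tip rel [ 0.12700163 -0.07753097 -1.69778715] 18.275 [ 1.40439363e-04  1.27422990e-06 -9.99999990e-01]
pics/s21.png origin 291 193 scale 14
```

View pics/s21.png

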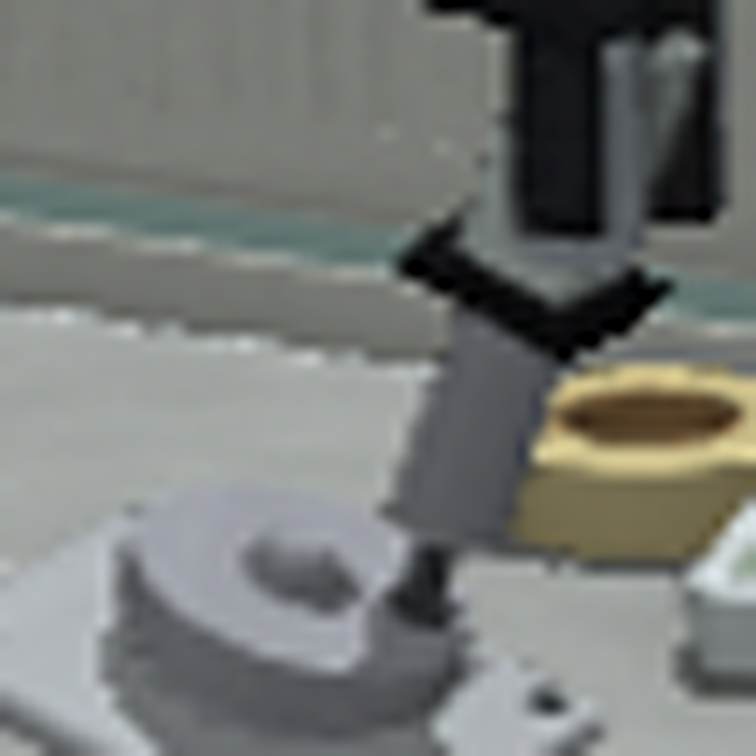

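drive_tool([
  [-1,[-0.0022,0,0.0061],0],
  [-1,[-0.0022,0,0.0061],0],
  [-1,[0,0,0],0],
  [-1,[0,0,0],0],
])

```text
clock: 18.82
position: [510.9, -91.4, 142.5]
ee_rot: [-0.006, 1.0, -0.0, 0.0]
contact_force: [0.3, 0.7, 1.8]
gripper_width: 21.2
```

Run:
```python
from h import *
F,P=avgF(16)
Rs=Rst(.0131); n=Rs[:,2]; print('F stand rel',Rs.T@(F-[-.17,.19,-1.28])); spot=np.array([548.5,-91.4,66.2]); p,R,s=tool()
print('tip rel',Rs.T@(P+R@[-39.65,-.54,81.5]-spot), s['clock'],R[:,2],s['gripper_width'])
im=get_image('side'); cv2.imwrite('pics/s22f.png',im[:,:,::-1]);crop(im[:,:,::-1],318,220,54,54,14,'pics/s22.png')
im=get_image('wrist'); cv2.imwrite('pics/w22.png',im[:,:,::-1]); crop(im[:,:,::-1],322,300,200,150,4,'pics/w22c.png')
```

```text
F [-0.59  0.27  1.56] sd [0.55 0.52 0.53] P [510.9  -91.43 142.48]
F stand rel [0.57384586 0.08452216 2.80856381]
tip rel [ 0.14361816 -0.08836667 -5.60603982] 19.625 [ 5.22626906e-05  2.35858300e-06 -9.99999999e-01] 21.423869778399588
pics/s22.png origin 291 193 scale 14
pics/w22c.png origin 222 225 scale 4
```

View pics/s22.png

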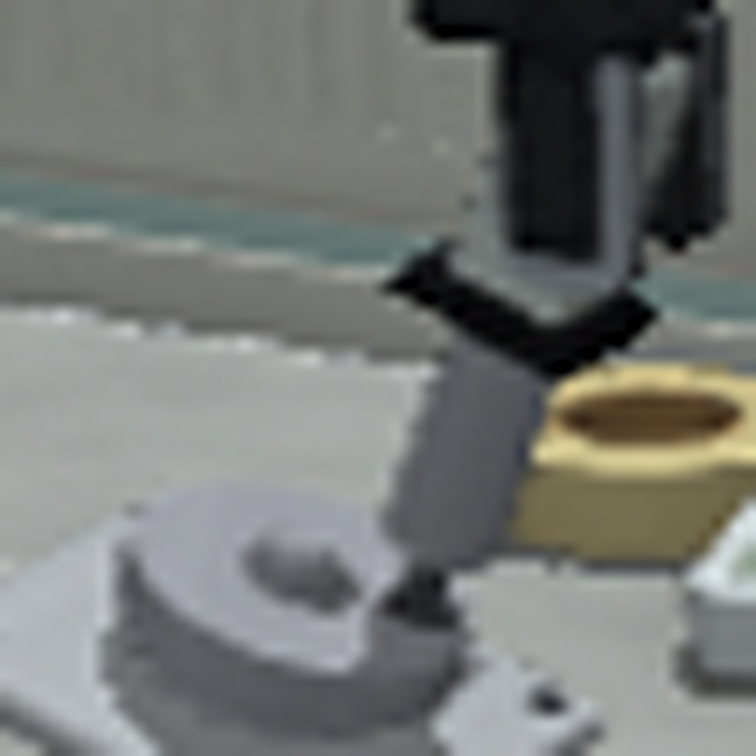

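View pics/w22c.png

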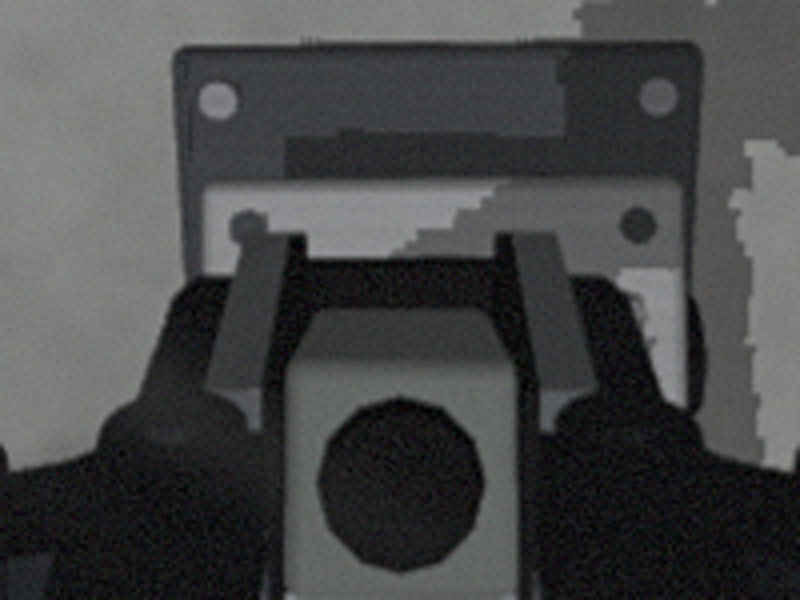

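Run:
```python
from h import *
cs=calibration('side'); Rs=Rst(.0131); spot=np.array([548.5,-91.4,66.2])
a=np.linspace(0,2*np.pi,40); out=[]
for f in ('s19f','s22f'):
    im=cv2.imread(f'pics/{f}.png')[203:243,300:340]; z=cv2.resize(im,None,fx=18,fy=18,interpolation=cv2.INTER_CUBIC)[200:,:]
    for r,h,col in [(6.5,0,(0,0,255)),(4,0,(0,255,0)),(10,12.3,(255,255,0))]:
        if f=='s19f' and r!=6.5: continue
        X=spot+np.c_[r*np.cos(a),r*np.sin(a),h+0*a]@Rs.T
        u=((proj(cs,X)+[-.77,-.95]-[300,203]+.5)*18-[0,200]).astype(int)
        cv2.polylines(z,[u.reshape(-1,1,2)],True,col,1)
    out.append(z[:,:390] if 0 else z[:, :])
cv2.imwrite('pics/ov.png',cv2.resize(np.hstack(out),(800,int(800*out[0].shape[0]/1440))))
cv2.imwrite('pics/ov1.png',out[0]); cv2.imwrite('pics/ov2.png',out[1])
```

```text
(no output)
```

View pics/ov1.png

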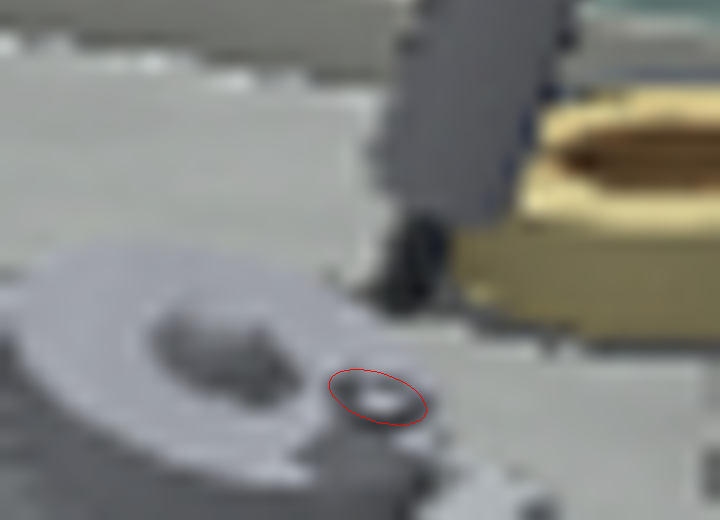

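View pics/ov2.png

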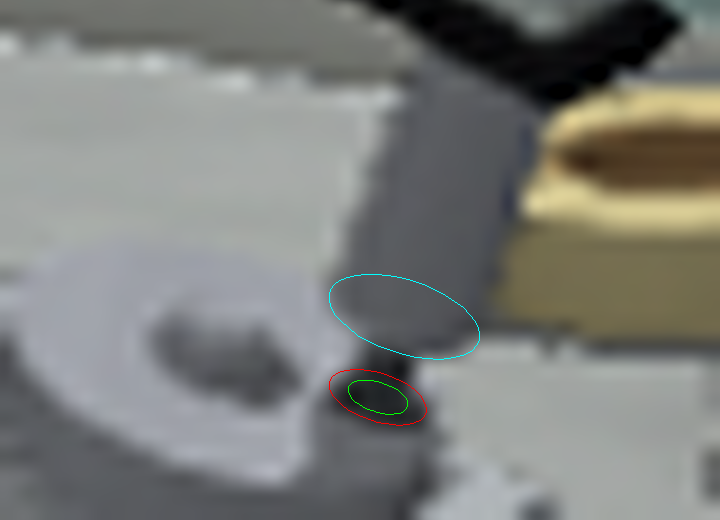

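Run:
```python
from h import *
print(job_done()); s=read_state(); print(s['clock'],s['contact_force'])
```

```text
the job is handed in; nothing more can be done
None
the job is handed in; nothing more can be done
```

The job is done and handed in at about 20 s of the 54 s allowed.

**Ring:** I gripped it by its rim and lowered it, marked side up, onto the tip of the post. I let go, and it dropped onto the boss. Pictures showed it lying flat, slid downhill against the post.

**Probe:** The moves offered no way to tilt the tool. So I lifted the probe partly out of the holder and pushed the barrel against the rim of the hole until it swung in the grip to the stand's tilt. Then I took it to the spot and pressed along its axis, still holding it.

**Last checks:**

| Check | Result |
|---|---|
| Tilt of the probe, target 20° | about 19.5° from the wrist camera; 19° to 21° from several side-view readings before contact, with two rougher ones up to 22.5° |
| Foot against the middle of the circle | about 1 mm in the side view |
| Foot pushed in, half is 6 mm | 5.2 mm from the force (2.8 N), 5.6 mm from the estimated geometry, 6.4 mm from early force plus travel |

- **Push depth:** the three figures disagree by about 1 mm, but all are near half and well short of the 12 mm stop.
- **Grip:** the probe did not turn in the grip under the press.
- **Camera offset:** the side camera was off by about 1 pixel (2 mm), so I lined up the foot relative to the circle in the picture.
- **Side-to-side position:** this relied mainly on the tool pose and the earlier wrist view, because the arm hid the spot from the top camera.
- **Other objects:** I never touched the cassette, the vial, the blue ring or the yellow probes.

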